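# Load and seal the dish gassing chamber

## Task

Load every loose culture dish on the table into the open gassing chamber, flat on its floor and side by side, right way up. Then swing the lid shut and press it down fully home, and only after that screw the knurled clamp knob on the lid clockwise, regripping as often as needed, until it stops. Last, close the vent: turn its slim middle ring clockwise to its stop without touching the fixed rings above and below it, and leave the tweezers, marker and humidifier alone.

Things in the scene. Friction and masses are not known exactly. Their poses are not given: they have to be found in the camera images.
- chamber: Low white box fixed to the table, turned up to 0.2 rad: 160 (x) x 270 (y) x 45 mm high, walls 5 mm, inner floor 150 x 260 mm, 6 mm above the table. Origin: centre of its underside; x to the hinge side (away from the robot), y along its length, z up. Three dishes fit in a row, say at y = -85, 0, +85 mm. A lug 40 mm high stands under the clamp knob (-x side), another (80 x 110 mm) at the -y end under the vent.
- lid_hinge (a point): Middle of the lid's hinge axis (along the chamber's y), at chamber x = +80, y = 0, z = 47 mm; fixed to the chamber. The lid is a framed clear plate 160 mm deep from the hinge, 270 mm wide, 10 mm thick (0 to 10 mm above the axis when shut, top 57 mm above the table). A tongue 50 mm wide at the middle of its front edge, out to 208 mm, carries the knob on the upper side (the far side while open).
- lid (a joint): Lid angle, rad: 0 = shut flat, 1.6 to 1.8 at the start (leaning slightly away from the robot), 1.9 the most. Its hinge is stiff (1.3 N m): it stays where it is left, and 7 to 10 N near its front edge moves it; push it over from behind, beside the knob, then press its top down.
- clamp_knob (a joint): Turn of the clamp knob, rad: 0 = fully unscrewed, grows clockwise seen from above (lid shut), 16 = hard stop, fully screwed down; at the start 0 to 2.5. It sinks 2 mm a turn; turning takes about 0.06 N m.
- knob_grip (a point): On the axis of the clamp knob at half its height. The knob is a knurled black cylinder of diameter 44 mm, 26 mm high, on a thin stem; with the lid shut it lies 188 mm from the hinge axis towards the robot, its lower face 9 to 15 mm over the top of the lid and its middle about 79 to 85 mm above the table. Nothing stands over it.
- vent_ring (a joint): Turn of the vent's slim ring, rad: 0 = fully open, grows clockwise seen from above, 1.6 = stop, closed (its white mark then lies beside the dark mark of the ring above, towards the robot); at the start 0 to 0.4. Turning takes about 0.06 N m.
- vent_grip (a point): Centre of the slim vent ring, half-way up, 78 mm above the table, axis vertical, at chamber x = -20 mm, y = -205 mm. The ring is 58 mm in diameter, 10 mm high, knurled dark steel, and stands 6 mm proud all round of the plain rings below and above it.
- vent_lower: Fixed plain ring under the slim ring, diameter 46 mm, from the lug (40 mm above the table) up to 72 mm; origin at the lug's top. Not to be touched.
- vent_upper: Fixed plain ring over the slim ring, diameter 46 mm, from 84 to 98 mm above the table (a small button on top to 102 mm); origin at its underside. Not to be touched.
- dish_1_centre (a point): Culture dish 1: clear round dish with its lid on, diameter 60 mm, 15 to 16 mm high, about 30 g; centre, 7.5 mm above its underside, z up. Two or three of the four dishes are there at the start, on the table to the left of the chamber; the others are absent.
- dish_2_centre (a point): Culture dish 2: clear round dish with its lid on, diameter 60 mm, 15 to 16 mm high, about 30 g; centre, 7.5 mm above its underside, z up. Two or three of the four dishes are there at the start, on the table to the left of the chamber; the others are absent.
- dish_3_centre (a point): Culture dish 3: clear round dish with its lid on, diameter 60 mm, 15 to 16 mm high, about 30 g; centre, 7.5 mm above its underside, z up. Two or three of the four dishes are there at the start, on the table to the left of the chamber; the others are absent.
- dish_4_centre (a point): Culture dish 4: clear round dish with its lid on, diameter 60 mm, 15 to 16 mm high, about 30 g; centre, 7.5 mm above its underside, z up. Two or three of the four dishes are there at the start, on the table to the left of the chamber; the others are absent.
- felt_marker: Felt marker, 12 x 128 mm, lying on the table in front of the chamber, nearer the robot; a bystander, to be left alone. Origin at the centre of its underside.
- steel_tweezers: Tweezers, 11 x 134 mm, lying on the table in front of the vent, nearer the robot; a bystander, to be left alone. Origin at the centre of its underside.
- humidifier: Small bottle with blue stopcock, 62 mm wide, 82 mm high, right of the chamber; a bystander, to be left alone. Origin at the centre of its underside.
Not all that is in view belongs to the job. What is shaped like the part that bears dish_3_centre but turquoise is not meant. What is shaped like the part that bears dish_2_centre but red is not meant.

How it is judged:
By the outcome, as a careful person would: the job done as asked, in the order asked, and still so for the second after the job is handed in, with the robot touching nothing.
Of dish_1, dish_2, dish_3, dish_4 only 2 to 3 are there at a start; the rules pass over those that are not, and their reading is None.
At some moment in a run one of dish_1, dish_2, dish_3, dish_4 may be knocked a few centimetres aside while the robot is not near it.
Once in a run the grip may slacken for a moment while it holds something.
It also fails if it takes over 208 s, if anything falls off the work surface, if the arm or the gripper's body presses on something with over 40 N, if the wrist force passes 120 N, or if a joint passes its speed limit or range.

## Robot

A 7-joint arm with a two-finger parallel gripper is mounted at the origin on a cart in front of the work surface, level with it; the furniture and walls round the work are solid. World frame = base frame: x ahead of the robot, y to its left, z up, the work surface at z = 0. Lengths are in m, angles in rad, forces in N, time in s.
With the tool pointing down it reaches from about 0.4 to 0.85 m from the base axis. Payload 4.5 kg.
Tool frame: the origin (TCP) lies at the very end of the fingers, on their centre line; the grasp point (between the pads) lies 19 mm behind it (r.pinch_z is the distance from the TCP to the grasp point, in m); z points along the fingers, y is the line along which they close (so a half turn about z gives the same grasp; the last joint's range is limited). The gripper opens to 88 mm and grips with 3 to 60 N. Pads are 18 mm wide; open, the fingers measure 123 mm over their backs; the gripper's body (75 mm by 187 mm) begins 45 mm behind the grasp point.
Start: joints at [-1.164, 0.689, -0.195, 1.565, 0.157, 0.902, -0.215], TCP at [0.228, 0.582, 0.239] pointing down, gripper open.
Joint ranges: [-3.01, 3.01], [-0.46, 2.08], [-1.47, 1.51], [0.13, 2.56], [-1, 4.14], [0.04, 2.09], [-2.66, 2.66]. Speed limits (rad/s): [2.57, 2.57, 3.14, 3.14, 3.14, 3.14, 3.14].

## Interface

Orientations are given as a unit quaternion [x, y, z, w].
In Python, from plant import r, cams gives the robot as it stands.
- The arm moves only by the shell command python3 -m pendant 'ROWS' [FORCE]. ROWS is JSON, a list of rows, each a list of 3 entries, a list of its own where there are three numbers: the closure, from -1 (fully open) to 1 (shut), then the shift along the tool's x, y, z in mm, then the turn, a rotation vector about the tool's x, y, z in degrees. A call has 1 to 8 rows; each row shifts and turns the commanded pose from where the row before left it, along the tool's axes as they then stand; what a row does not reach is not made up. A row lasts 1/8 s, in which the tool goes at most 62.5 mm and 10.7 degrees, less where a joint would pass 70% of its speed; a pose out of reach is approached as far as the arm can. A call with a gripper value outside its range is refused whole. The fingers move at their own pace and stop on an object; FORCE is the grip in N (left out, the last holds). Time passes only in rows, so rows that do not move let the fingers close. It gives the time, the measured TCP pose, the force, the opening and the grip force at its end, in the units of the state.
- r.get_state(): the state, without advancing time (a new reading comes with each control period).
- cams.snapshot(name): name is "scene" or "top" or "wrist"; returns a dict with "img" (480x640x3 uint8, red, green, blue), "camera_matrix" (3x3 intrinsics, pixels), "camera_from_world" (4x4, takes a point from world to camera coordinates); the wrist camera has in their place "tool_from_camera" (4x4, takes a point from camera to tool coordinates, whose origin is the TCP and whose axes are the flange's). Camera axes: x right, y up, looking along -z (the intrinsics and any distortion apply to the point x, -y, -z); pixel columns grow to the right and rows downward; lengths in m; the calibration is good to about 2 mm. A picture is of the moment at which its call begins: read the wrist's pose just before it. There is no depth.
- r.finish_job(): hands the job in; it is judged then, once.
The state is a dict: "clock": time; "q": joint angles; "qd": joint speeds; "joint_torque": joint torques, N m; "tool_pos": TCP position; "eef_rot": TCP orientation; "contact_force": force on the tool from outside, world axes, zero at the start; "moment": the same for the moment, N m; "opening": opening from 0.0 (shut) to 1.0 (fully open); "finger_force": force on a finger pad.
Only numpy, scipy, OpenCV 4.12 (cv2) and the standard library are available. Lean on these libraries where they do the work, as an engineer would, in place of code of your own. Each camera call takes 0.05 s, during which the arm holds its last target. There are 200 camera calls.

## Working session

There is one attempt and no reset: what is moved stays moved. The work goes in short steps, Python scripts to look and compute and a shell command to move; the robot and the scene stay as the last step left them, time stands still between calls to the robot, and variables do not carry over. Pictures are saved under pics/ and viewed, at most 14 in all, crops included, and the job is handed in when it is done.

```bash
ls; mkdir -p pics; python3 - <<'E'
from plant import r,cams
import cv2
s=r.get_state();print(s['clock'],s['tool_pos'],s['eef_rot'],s['opening'])
for n in("scene","top"):
    d=cams.snapshot(n);cv2.imwrite(f'pics/{n}0.png',d['img'][:,:,::-1]);print(n,d['camera_matrix'],d['camera_from_world'],[k for k in d])
E
```

```text
pics
0.0 [0.22745693 0.58145225 0.23789154] [ 1.85279915e-01  9.82685349e-01 -9.20610744e-04 -9.89692448e-05] 0.9981637116128551
scene [[502.0373797    0.         317.26839542]
 [  0.         502.0373797  242.93387394]
 [  0.           0.           1.        ]] [[-0.73596622 -0.67699316  0.00582993  0.3742859 ]
 [ 0.29641825 -0.31447347  0.90179968 -0.21226797]
 [-0.60867886  0.66542219  0.43211498 -1.14179628]
 [ 0.          0.          0.          1.        ]] ['img', 'camera_matrix', 'camera_from_world']
top [[571.65369079   0.         315.97857206]
 [  0.         571.65369079 244.13439722]
 [  0.           0.           1.        ]] [[-2.05566188e-02 -9.99788685e-01  1.07956022e-04  1.29642857e-02]
 [ 9.97378730e-01 -2.04995749e-02  6.93933399e-02 -5.15279886e-01]
 [-6.93764630e-02  1.53416548e-03  9.97589371e-01 -1.50637434e+00]
 [ 0.00000000e+00  0.00000000e+00  0.00000000e+00  1.00000000e+00]] ['img', 'camera_matrix', 'camera_from_world']
```

View pics/top0.png

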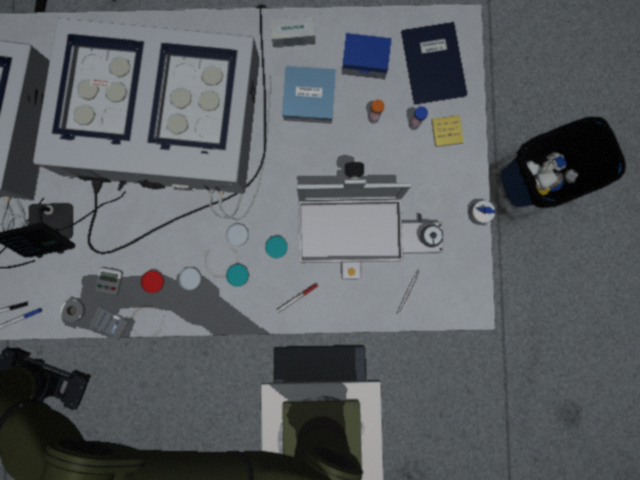

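View pics/scene0.png

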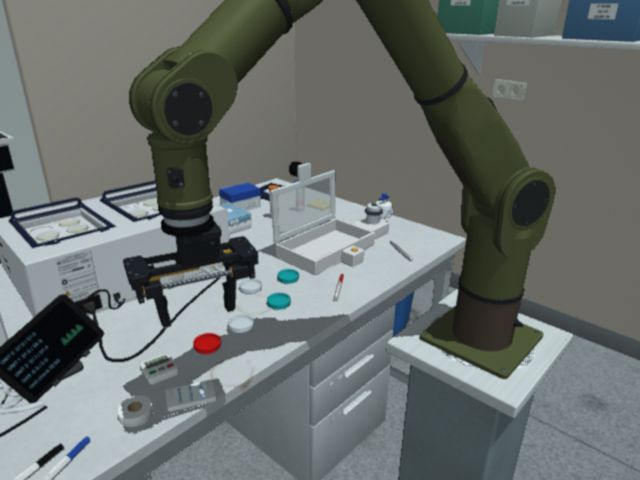

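The top view shows clear dish candidates at (237,234) and (190,278), and faint rings at (218,262) and (150,320). The turquoise decoys are at (276,246) and (237,274), the red one at (152,281). I'll confirm these in an enlarged crop.

```bash
cat >h.py <<'E'
from plant import r,cams
import cv2,numpy as np
from scipy.spatial.transform import Rotation as R
def snap(n):
    s=r.get_state();d=cams.snapshot(n)
    if n=='wrist':
        T=np.eye(4);T[:3,:3]=R.from_quat(s['eef_rot']).as_matrix();T[:3,3]=s['tool_pos'];d['W']=T@d['tool_from_camera']
    else:d['W']=np.linalg.inv(d['camera_from_world'])
    return d
def ray(d,u,v):
    K=d['camera_matrix'];c=np.array([(u-K[0,2])/K[0,0],-(v-K[1,2])/K[1,1],-1]);return d['W'][:3,3],d['W'][:3,:3]@c
def onz(d,u,v,z):
    o,k=ray(d,u,v);return o+k*(z-o[2])/k[2]
def tri(a,b):
    A=np.zeros((3,3));B=np.zeros(3)
    for o,k in(a,b):
        k=k/np.linalg.norm(k);P=np.eye(3)-np.outer(k,k);A+=P;B+=P@o
    p=np.linalg.solve(A,B);return p,max(np.linalg.norm((np.eye(3)-np.outer(k,k)/(k@k))@(p-o)) for o,k in(a,b))
def proj(d,p):
    c=np.linalg.inv(d['W'])@np.r_[p,1];K=d['camera_matrix'];return K[0,0]*c[0]/-c[2]+K[0,2],K[1,1]*-c[1]/-c[2]+K[1,2]
def save(d,f,box=None,k=1):
    i=d['img'][:,:,::-1]
    if box:i=i[box[1]:box[3],box[0]:box[2]]
    cv2.imwrite('pics/'+f,cv2.resize(i,None,fx=k,fy=k,interpolation=cv2.INTER_CUBIC))
E
python3 - <<'E'
from h import *
d=snap('top');save(d,'crop1.png',(120,180,320,330),4)
s=snap('scene')
for n,u,v in(('A',237,234),('B',190,278),('ring',218,262),('ring2',150,320),('t1',276,246),('t2',237,274)):
    p=onz(d,u,v,.008);print(n,p.round(3),np.round(proj(s,p)))
for n,u,v,z in(('boxTL',303,205,.045),('TR',400,205,.045),('BR',400,260,.045),('BL',302,260,.045),('knobtop',354,168,.2),('vent',432,236,.1)):
    print(n,onz(d,u,v,z).round(3))
E
```

```text
A [0.548 0.214 0.008] [252. 284.]
B [0.432 0.341 0.008] [243. 322.]
ring [0.474 0.266 0.008] [255. 302.]
ring2 [0.323 0.448 0.008] [237. 364.]
t1 [0.513 0.11  0.008] [289. 275.]
t2 [0.44  0.215 0.008] [279. 299.]
boxTL [0.617 0.034 0.045]
TR [ 0.612 -0.221  0.045]
BR [ 0.467 -0.216  0.045]
BL [0.473 0.04  0.045]
knobtop [ 0.682 -0.091  0.2  ]
vent [ 0.524 -0.291  0.1  ]
```

View pics/crop1.png

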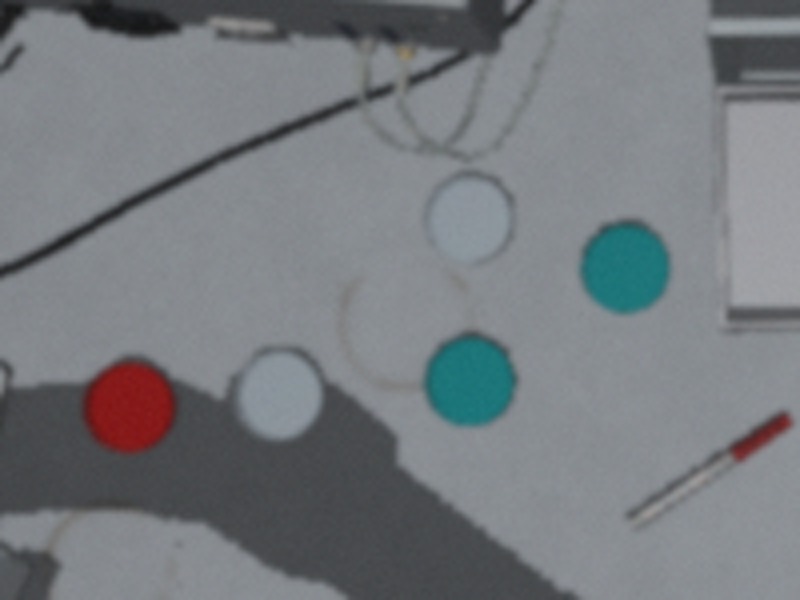

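Two dishes fit the description, clear with the lid on: A at crop (470,217) and B at (280,395). The arc at crop (405,325) is only a stain on the table. Turquoise and red are the excluded ones. I'll move over the pair with the wrist camera.

```bash
python3 -m pendant '[[-0.73,[0,0,0],[0,0,-10]],[-0.73,[0,0,0],[0,0,-10]],[-0.73,[-43,-50,0],[0,0,0]],[-0.73,[-43,-50,0],[0,0,0]],[-0.73,[-43,-50,0],[0,0,0]],[-0.73,[-43,-50,0],[0,0,0]],[-0.73,[-43,-50,0],[0,0,0]],[-0.73,[0,0,0],[0,0,0]]]' 20
python3 - <<'E'
from h import *
d=snap('wrist');save(d,'w1.png');np.savez('w1.npz',W=d['W'],K=d['camera_matrix'],img=d['img']);print(d['tool_from_camera'].round(3),d['camera_matrix'].round(1))
for p in((.548,.214,.008),(.432,.341,.008)):print(np.round(proj(d,p)))
E
```

```text
clock: 1.2
tool_pos: [0.4301, 0.3341, 0.2383]
eef_rot: [0.018, 1.0, -0.002, 0.001]
contact_force: [-0.1, -0.4, 0.8]
opening: 0.86
finger_force: 0.0
[[ 0.     0.959  0.282  0.073]
 [ 1.    -0.     0.     0.002]
 [ 0.     0.282 -0.959 -0.147]
 [ 0.     0.     0.     1.   ]] [[407.    0.  321.7]
 [  0.  407.  241.2]
 [  0.    0.    1. ]]
[208. 320.]
[329. 204.]
```

View pics/w1.png

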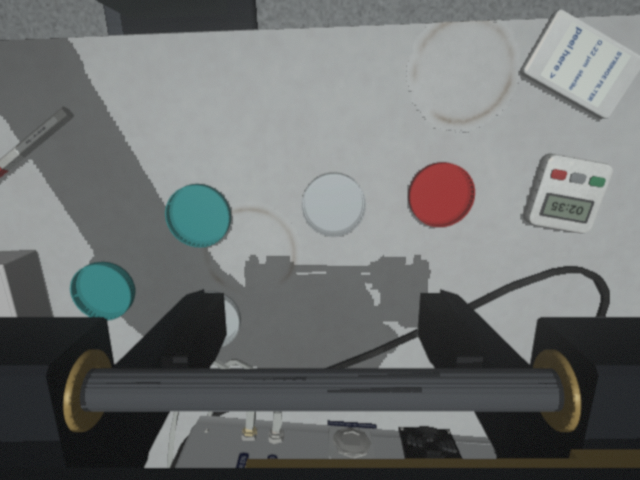

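The wrist view shows dish B at (333,203), red at (441,194), turquoise at (199,215) and (103,291), and A half hidden at (228,320).

```bash
cat >>h.py <<'E'
def circ(d,u,v,rad,w=None):
    "sub-pixel circle near u,v: Hough on an enlarged crop"
    w=w or int(rad*1.7);x,y=int(u-w),int(v-w);k=4
    g=cv2.cvtColor(d['img'],cv2.COLOR_RGB2GRAY)[max(y,0):y+2*w,max(x,0):x+2*w];g=cv2.resize(g,None,fx=k,fy=k,interpolation=cv2.INTER_CUBIC);g=cv2.GaussianBlur(g,(0,0),3)
    c=cv2.HoughCircles(g,cv2.HOUGH_GRADIENT_ALT,1,20,param1=40,param2=.5,minRadius=int(k*rad*.8),maxRadius=int(k*rad*1.25))
    return None if c is None else [(a/k+max(x,0),b/k+max(y,0),q/k) for a,b,q in c.reshape(-1,3)[:3]]
def inbase(p,yaw):
    "tool shift (mm) and turn about tool z (deg) to reach TCP p with tool y heading yaw (deg)"
    s=r.get_state();M=R.from_quat(s['eef_rot']).as_matrix();y=M[:,1]
    print('shift',(M.T@(np.array(p)-s['tool_pos'])*1e3).round(1),'turn',round(-(yaw-np.degrees(np.arctan2(y[1],y[0]))),2),'tilt',M[:,2].round(4))
E
python3 - <<'E'
from h import *
z=np.load('w1.npz');w={'W':z['W'],'camera_matrix':z['K'],'img':z['img']}
t=snap('top');s=snap('scene')
cw=circ(w,333,203,31);ct=circ(t,190,278,11.5,25);ca=circ(t,237,234,11.5,20);print(cw,ct,ca)
if cw:
  print('w',onz(w,*cw[0][:2],.015),'diam',2*cw[0][2]/407*(w['W'][2,3]-.015))
  if ct:print('t',onz(t,*ct[0][:2],.015),tri(ray(w,*cw[0][:2]),ray(t,*ct[0][:2])))
if ca:print('A',onz(t,*ca[0][:2],.015))
# mask centroid, dish A/B in top
hsv=cv2.cvtColor(t['img'],cv2.COLOR_RGB2HSV);print([hsv[v,u] for u,v in((237,234),(190,278),(225,250),(190,260))])
E
```

```text
None None [(np.float32(237.0), np.float32(235.0), np.float32(10.767275))]
A [0.5444629  0.21304248 0.015     ]
[array([106,  25, 172], dtype=uint8), array([100,  57,  27], dtype=uint8), array([108,  16, 159], dtype=uint8), array([105,  16, 159], dtype=uint8)]
```

```bash
sed -i 's/param1=40,param2=.5/param1=30,param2=.2/' h.py; python3 - <<'E'
from h import *
z=np.load('w1.npz');w={'W':z['W'],'camera_matrix':z['K'],'img':z['img']}
t=snap('top');t['img']=cv2.imread('pics/top0.png')[:,:,::-1].copy();s=snap('scene');s['img']=cv2.imread('pics/scene0.png')[:,:,::-1].copy()
cw=circ(w,333,203,31);ct=circ(t,190,278,11.5,18);ca=circ(t,237,234,11.5,18);print(cw,ct,ca)
if cw:
  print('w',onz(w,*cw[0][:2],.015),'diam',2*cw[0][2]/407*(w['W'][2,3]-.015))
  if ct:print('t',onz(t,*ct[0][:2],.015),tri(ray(w,*cw[0][:2]),ray(t,*ct[0][:2])))
E
```

```text
None [(np.float32(189.0), np.float32(278.5), np.float32(11.956684))] [(np.float32(238.0), np.float32(235.0), np.float32(12.255683))]
```

```bash
cat >>h.py <<'E'
def dish(d,u,v,rad,lo=None):
    "ellipse of the dish outline near u,v: edges within an annulus about the guess"
    k=4;w=int(rad*1.5);x,y=int(u-w),int(v-w);g=cv2.cvtColor(d['img'],cv2.COLOR_RGB2LAB)[y:y+2*w,x:x+2*w]
    g=cv2.GaussianBlur(cv2.resize(g,None,fx=k,fy=k,interpolation=cv2.INTER_CUBIC),(0,0),3)
    e=cv2.Canny(g[:,:,0],10,25);b=np.argwhere(e)[:,::-1].astype(np.float32);c=np.array([w*k,w*k],float)
    for _ in range(6):
        q=np.linalg.norm(b-c,axis=1);m=b[(q<rad*k*1.12)&(q>rad*k*.88)]
        if len(m)<20:return None
        E=cv2.fitEllipse(m);c=np.array(E[0])
    return (c[0]+.5)/k-.5+x,(c[1]+.5)/k-.5+y,E[1][0]/k/2,E[1][1]/k/2,len(m)
E
python3 - <<'E'
from h import *
z=np.load('w1.npz');w={'W':z['W'],'camera_matrix':z['K'],'img':z['img']}
t=snap('top');t['img']=cv2.imread('pics/top0.png')[:,:,::-1].copy()
cw=dish(w,333,203,31);ct=dish(t,190,278,11);ca=dish(t,237,234,11);print(cw,ct,ca)
print('w',onz(w,*cw[:2],.012));print('t',onz(t,*ct[:2],.012),onz(t,*ca[:2],.012),tri(ray(w,*cw[:2]),ray(t,*ct[:2])))
p=onz(w,*cw[:2],.012);inbase([p[0],p[1],.06],90)
E
```

```text
(np.float64(332.5642433166504), np.float64(204.60386657714844), 31.02379035949707, 32.30191421508789, 752) (np.float64(189.16492080688477), np.float64(278.4996681213379), 10.59488582611084, 10.821821212768555, 291) None
w [0.43169469 0.34461912 0.012     ]Traceback (most recent call last):
  File "<stdin>", line 5, in <module>
TypeError: 'NoneType' object is not subscriptable
```

```bash
python3 - <<'E'
from h import *
z=np.load('w1.npz');w={'W':z['W'],'camera_matrix':z['K'],'img':z['img']}
t=snap('top')
cw=(332.56,204.6);ct=(189.2,278.5)
print('t',onz(t,*ct,.012),tri(ray(w,*cw),ray(t,*ct)))
p=onz(w,*cw,.012);inbase([p[0],p[1],.06],90)
E
```

```text
t [0.43098643 0.34211448 0.012     ] (array([0.43185231, 0.34396467, 0.0070772 ]), np.float64(0.0010888399811638852))
shift [ -7.2   2.7 178.7] turn -1.18 tilt [-4.e-04  7.e-04 -1.e+00]
```

```bash
python3 - <<'E'
from h import *
w=snap('wrist');cw=dish(w,*proj(w,(.432,.344,.012)),31);print(cw,w['W'][:3,3])
t=snap('top');print(tri(ray(w,*cw[:2]),ray(t,189.2,278.5)))
p=onz(w,*cw[:2],.012);print(p);inbase([p[0],p[1],.06],90)
E
```

```text
(np.float64(323.6064262390137), np.float64(211.12995147705078), 31.52077293395996, 31.86981773376465, 767) [0.35129188 0.34493457 0.38549503]
(array([0.4319856 , 0.34442016, 0.00550243]), np.float64(0.0012415473230376198))
[0.43153734 0.34524134 0.012     ]
shift [ -6.6   3.9 178.7] turn -1.23 tilt [-2.e-04  3.e-04 -1.e+00]
```

```bash
python3 -m pendant '[[-0.73,[-6.5,3.5,50],[0,0,-1]],[-0.73,[0,0,50],[0,0,0]],[-0.73,[0,0,50],[0,0,0]],[-0.73,[0,0,40],[0,0,0]],[-0.73,[0,0,25],[0,0,0]],[-0.73,[0,0,18],[0,0,0]],[-0.73,[0,0,0],[0,0,0]],[-0.73,[0,0,0],[0,0,0]]]' && python3 -m pendant '[[0.8,[0,0,0],[0,0,0]],[0.8,[0,0,0],[0,0,0]],[0.8,[0,0,0],[0,0,0]],[0.8,[0,0,0],[0,0,0]],[0.8,[0,0,0],[0,0,0]],[0.8,[0,0,0],[0,0,0]]]' 15
```

```text
clock: 2.65
tool_pos: [0.4327, 0.3443, 0.0066]
eef_rot: [0.003, 1.0, 0.001, 0.001]
contact_force: [0.3, -0.4, -0.5]
opening: 0.864
finger_force: 0.0
clock: 3.4
tool_pos: [0.4328, 0.344, 0.0065]
eef_rot: [0.003, 1.0, 0.0, 0.001]
contact_force: [0.2, -0.5, 6.8]
opening: 0.675
finger_force: 15.0
```

```bash
python3 -m pendant '[[0.8,[0,0,-40],[0,0,0]],[0.8,[0,0,-50],[0,0,0]],[0.8,[0,0,-50],[0,0,0]],[0.8,[0,0,-20],[0,0,0]],[0.8,[0,0,0],[0,0,0]]]' 
python3 - <<'E'
from h import *
t=snap('top');t['img']=cv2.imread('pics/top0.png')[:,:,::-1].copy();save(t,'crop2.png',(290,155,450,275),5)
E
```

```text
clock: 4.03
tool_pos: [0.433, 0.3443, 0.1671]
eef_rot: [0.003, 1.0, 0.001, 0.001]
contact_force: [0.1, 0.0, -0.8]
opening: 0.671
finger_force: 15.0
```

View pics/crop2.png

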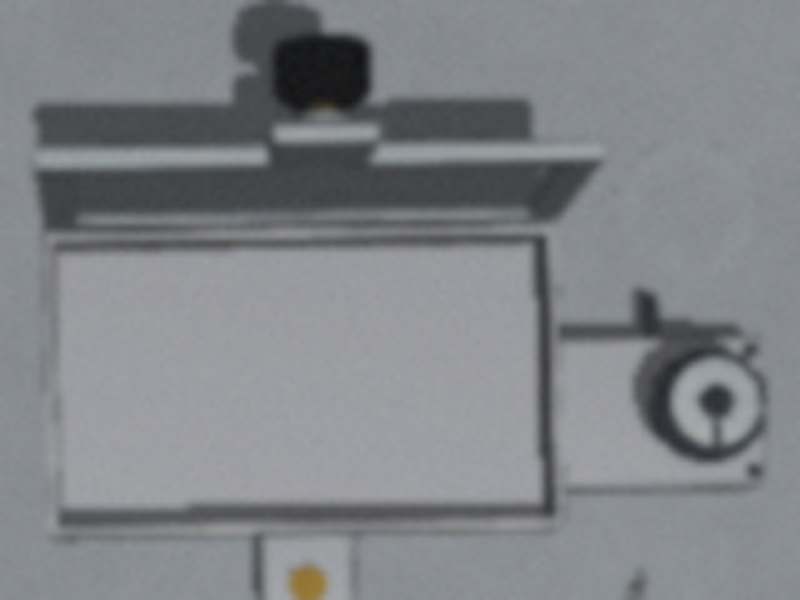

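The crop shows the yellow socket of the clamp lug at (306,583), the vent button at (716,400) and the rim corners at about (48,233), (549,232) and (55,530), with the open lid behind. I'll compute the chamber pose from the socket and button by colour centroids, with the rim as a check.

```bash
python3 - <<'E'
from h import *
t=snap('top');I=cv2.imread('pics/top0.png');h=cv2.cvtColor(I,cv2.COLOR_BGR2HSV)
m=np.zeros(h.shape[:2],bool);m[262:280,340:362]=True;m&=(h[:,:,1]>100)&(h[:,:,0]<35)
u,v=np.argwhere(m).mean(0)[::-1];print('dot',u,v,m.sum())
m=np.zeros(h.shape[:2],bool);m[228:240,426:440]=True;m&=h[:,:,2]<110;n,l,st,c=cv2.connectedComponentsWithStats(m.astype(np.uint8));print(st,c)
bu,bv=290+716/5-.4,155+400/5-.4
k=onz(t,u,v,.040);b=onz(t,bu,bv,.102);print(k,b)
d=(b-k)[:2];L=np.hypot(*d);a=np.arctan2(d[1],d[0])-np.arctan2(-205,88);print('len',L,'vs',np.hypot(88,205),'yaw',a)
c,s_=np.cos(a),np.sin(a);O=(k[:2]-[c*-.108,s_*-.108]+b[:2]-[c*-.02+s_*.205,s_*-.02-c*.205])/2;print('O',O)
M=np.array([[c,-s_],[s_,c]])
for n,x,y in(('TL',48,233),('TR',549,232),('BL',55,531),('BR',555,526)):
    p=onz(t,290+x/5-.4,155+y/5-.4,.045);print(n,p.round(4),((p[:2]-O)@M*1e3).round(1))
for y in(.06,-.06):print('place',O+M@[0,y])
for f in ('scene',):
    s=snap(f)
    for q in((-.108,0,.04),(-.02,-.205,.102)):print(proj(s,np.r_[O+M@q[:2],q[2]]))
S=cv2.imread('pics/scene0.png');cv2.imwrite('pics/crop3.png',cv2.resize(S[150:290,260:430],None,fx=4,fy=4,interpolation=cv2.INTER_CUBIC))
E
```

```text
dot 351.06060606060606 271.42424242424244 33
[[     0      0    640    480 307162]
 [   426    228      2      2      3]
 [   439    228      1      1      1]
 [   430    232      7      7     34]] [[319.48602692 239.50065438]
 [426.33333333 228.33333333]
 [439.         228.        ]
 [432.79411765 234.91176471]]
[ 0.44038295 -0.08798243  0.04      ] [ 0.52763285 -0.2925491   0.102     ]
len 0.22239619092479496 vs 223.0896680709351 yaw -0.0023307609570732968
O [ 0.54824663 -0.08791521]
TL [0.6277 0.0442 0.045 ] [ 79.2 132.3]
TR [ 0.6229 -0.2195  0.045 ] [  74.9 -131.4]
BL [0.4707 0.0435 0.045 ] [-77.8 131.2]
BR [ 0.468  -0.2179  0.045 ] [ -80.  -130.2]
place [ 0.54838647 -0.02791538]
place [ 0.54810678 -0.14791505]
(np.float64(355.2841162058336), np.float64(249.207868287101))
(np.float64(374.7345981675706), np.float64(203.0360192347987))
```

View pics/crop3.png

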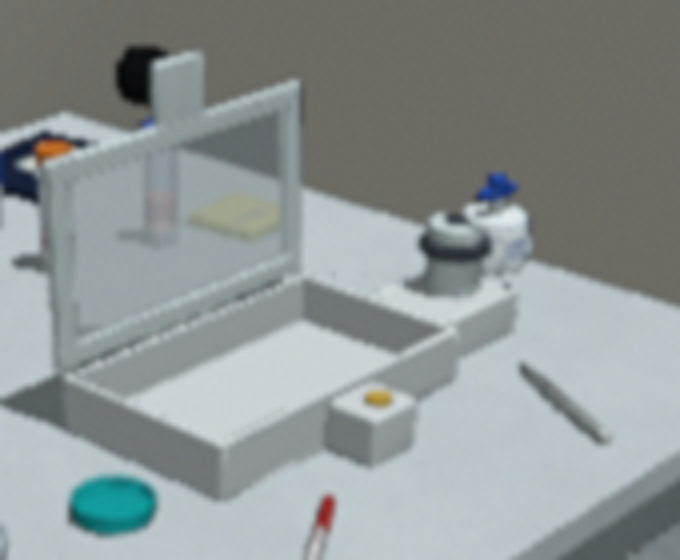

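The scene crop agrees: socket at (354.5,249.5) against (355.3,249.2) predicted, button at (374.5,204.2) against (374.7,203.0). The chamber is at (0.548,-0.088) with yaw about -0.006. Carrying B to chamber y = -60.

```bash
python3 -m pendant '[[0.8,[-13,-50,0],[0,0,0]],[0.8,[-13,-55,0],[0,0,0]],[0.8,[-13,-55,0],[0,0,0]],[0.8,[-13,-55,0],[0,0,0]],[0.8,[-13,-55,0],[0,0,0]],[0.8,[-13,-55,0],[0,0,0]],[0.8,[-13,-55,0],[0,0,0]],[0.8,[-13,-55,0],[0,0,0]]]' && python3 -m pendant '[[0.8,[-14,-56,0],[0,0,0]],[0.8,[0,0,0],[0,0,0]],[0.8,[0,0,0],[0,0,0]],[0.8,[0,0,0],[0,0,0]]]'; python3 -c "
from h import *
inbase([.548,-.148,.0135],89.65)"
```

```text
clock: 5.18
tool_pos: [0.533, -0.0935, 0.1642]
eef_rot: [0.003, 1.0, 0.0, -0.001]
contact_force: [0.6, 0.8, 0.0]
opening: 0.67
finger_force: 15.0
clock: 5.68
tool_pos: [0.5469, -0.1457, 0.1652]
eef_rot: [0.002, 1.0, 0.001, -0.001]
contact_force: [-0.2, 0.3, 0.0]
opening: 0.675
finger_force: 15.0
shift [ -1.3  -2.5 151.7] turn 0.18 tilt [-0.0012  0.0015 -1.    ]
```

```bash
python3 -m pendant '[[0.8,[-1,-2,45],[0,0,0]],[0.8,[0,0,45],[0,0,0]],[0.8,[0,0,35],[0,0,0]],[0.8,[0,0,15],[0,0,0]],[0.8,[0,0,11],[0,0,0]],[0.8,[0,0,0],[0,0,0]],[0.8,[0,0,0],[0,0,0]]]' && python3 -m pendant '[[-0.6,[0,0,0],[0,0,0]],[-0.6,[0,0,0],[0,0,0]],[-0.6,[0,0,0],[0,0,0]],[-0.6,[0,0,0],[0,0,0]],[-0.6,[0,0,-30],[0,0,0]],[-0.6,[0,0,-50],[0,0,0]],[-0.6,[0,0,-50],[0,0,0]],[-0.6,[0,0,-20],[0,0,0]]]'; python3 - <<'E'
from h import *
w=snap('wrist');save(w,'w2.png');t=snap('top')
for d in(w,t):
  q=proj(d,(.548,-.148,.02));print(q,dish(d,*q,31 if d is w else 11))
c=dish(t,237,235,11);print('A',c)
inbase([.546,.213,.2],90)
E
```

```text
clock: 6.55
tool_pos: [0.549, -0.1501, 0.0157]
eef_rot: [0.003, 1.0, -0.0, 0.001]
contact_force: [0.5, 0.0, -0.1]
opening: 0.673
finger_force: 15.0
clock: 7.55
tool_pos: [0.5495, -0.1501, 0.1676]
eef_rot: [0.003, 1.0, -0.0, 0.002]
contact_force: [1.2, -0.3, -0.6]
opening: 0.802
finger_force: 0.0
(np.float64(322.63806072485073), np.float64(221.40757038614245)) (np.float64(321.5146293640137), np.float64(219.1536102294922), 32.57537841796875, 34.64495849609375, 240)
(np.float64(372.09537555132255), np.float64(230.74711533614948)) (np.float64(373.0403308868408), np.float64(230.8631191253662), 10.687798500061035, 11.05772876739502, 172)
A (np.float64(236.21733474731445), np.float64(233.30430126190186), 10.753457069396973, 11.562553405761719, 202)
shift [  5.9 363.2 -33.3] turn -0.38 tilt [ 4.8e-03 -8.0e-04 -1.0e+00]
```

View pics/w2.png

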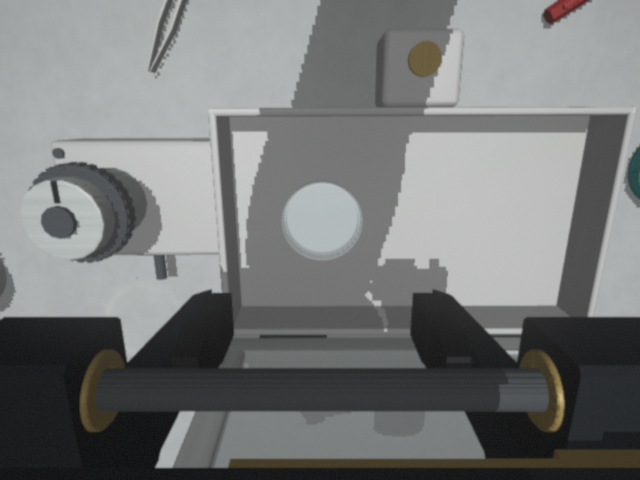

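Dish B lies flat in the chamber at (322,219). Now dish A.

```bash
python3 -m pendant '[[-0.73,[0,52,-4],[0,0,0]],[-0.73,[0,52,-4],[0,0,0]],[-0.73,[0,52,-4],[0,0,0]],[-0.73,[0,52,-4],[0,0,0]],[-0.73,[0,52,-4],[0,0,0]],[-0.73,[1,52,-4],[0,0,0]],[-0.73,[1,52,0],[0,0,0]],[-0.73,[0,0,0],[0,0,0]]]' && python3 -m pendant '[[-0.73,[0,0,0],[0,0,0]],[-0.73,[0,0,0],[0,0,0]],[-0.73,[0,0,0],[0,0,0]]]';python3 - <<'E'
from h import *
w=snap('wrist');save(w,'w3.png',(160,80,480,320),2);t=snap('top')
c=dish(w,*proj(w,(.546,.214,.012)),35);print(c)
if c:
  print(tri(ray(w,*c[:2]),ray(t,236.3,234)));p=onz(w,*c[:2],.012);print(p);inbase([*p[:2],.0055],89.65)
E
```

```text
clock: 8.65
tool_pos: [0.5466, 0.2202, 0.1876]
eef_rot: [-0.001, 1.0, 0.002, -0.001]
contact_force: [0.7, -0.2, 0.8]
opening: 0.869
finger_force: 0.0
clock: 9.02
tool_pos: [0.5487, 0.2123, 0.1885]
eef_rot: [0.004, 1.0, -0.0, -0.0]
contact_force: [-1.0, 0.7, 0.0]
opening: 0.868
finger_force: 0.0
(np.float64(325.9130325317383), np.float64(212.35145568847656), 35.15121841430664, 36.606502532958984, 1103)
(array([ 5.48654111e-01,  2.17087213e-01, -3.94199970e-04]), np.float64(0.00011014101969192023))
[0.54603182 0.21707041 0.012     ]
shift [  2.8   4.1 183.2] turn -0.09 tilt [ 1.e-04 -3.e-04 -1.e+00]
```

View pics/w3.png

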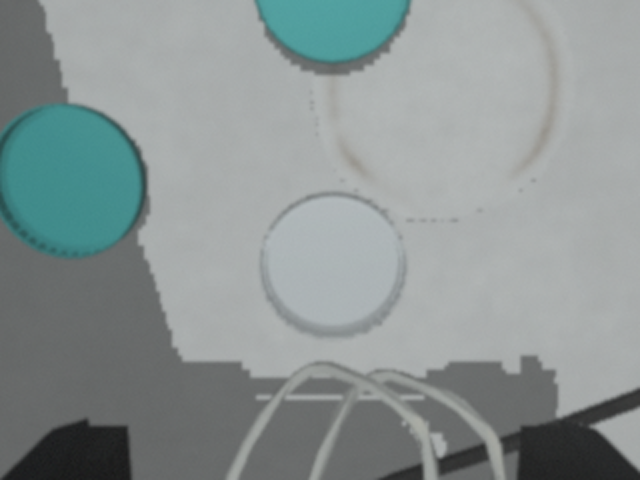

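Dish A is at full-frame (326.5,212), clear of the tubes and of the turquoise lid at crop (70,180). Grasping it.

```bash
python3 -m pendant '[[-0.73,[2.5,4,50],[0,0,0]],[-0.73,[0,0,50],[0,0,0]],[-0.73,[0,0,45],[0,0,0]],[-0.73,[0,0,25],[0,0,0]],[-0.73,[0,0,12],[0,0,0]],[-0.73,[0,0,0],[0,0,0]],[-0.73,[0,0,0],[0,0,0]]]' && python3 -m pendant '[[0.8,[0,0,0],[0,0,0]],[0.8,[0,0,0],[0,0,0]],[0.8,[0,0,0],[0,0,0]],[0.8,[0,0,0],[0,0,0]],[0.8,[0,0,0],[0,0,0]],[0.8,[0,0,0],[0,0,0]]]' 15 && python3 -m pendant '[[0.8,[0,0,-40],[0,0,0]],[0.8,[0,0,-50],[0,0,0]],[0.8,[0,0,-50],[0,0,0]],[0.8,[0,0,-20],[0,0,0]],[0.8,[0,0,0],[0,0,0]],[0.8,[0,0,0],[0,0,0]]]'; python3 -c "
from h import *
inbase([.548,-.028,.0145],89.65)"
```

```text
clock: 10.0
tool_pos: [0.5469, 0.2184, 0.0079]
eef_rot: [0.003, 1.0, 0.001, 0.001]
contact_force: [-0.2, 0.2, -0.1]
opening: 0.862
finger_force: 0.0
clock: 10.75
tool_pos: [0.5465, 0.2181, 0.0075]
eef_rot: [0.003, 1.0, 0.0, 0.001]
contact_force: [-0.7, -0.9, 6.5]
opening: 0.67
finger_force: 15.0
clock: 11.5
tool_pos: [0.5453, 0.2175, 0.1656]
eef_rot: [0.003, 1.0, -0.001, -0.001]
contact_force: [0.1, 0.5, -0.3]
opening: 0.673
finger_force: 15.0
shift [  -4.5 -245.3  151.3] turn -0.01 tilt [-0.0018 -0.001  -1.    ]
```

```bash
python3 -m pendant '[[0.8,[-1,-50,0],[0,0,0]],[0.8,[-1,-50,0],[0,0,0]],[0.8,[-1,-50,0],[0,0,0]],[0.8,[-1,-50,0],[0,0,0]],[0.8,[0,-45,0],[0,0,0]],[0.8,[0,0,30],[0,0,0]],[0.8,[0,0,20],[0,0,0]],[0.8,[0,0,0],[0,0,0]]]'; python3 -c "
from h import *
inbase([.548,-.028,.0145],89.65)"
```

```text
clock: 12.5
tool_pos: [0.5464, -0.0271, 0.1142]
eef_rot: [0.003, 1.0, -0.0, -0.003]
contact_force: [0.1, 0.6, 0.2]
opening: 0.673
finger_force: 15.0
shift [-2.1 -0.9 99.7] turn 0.01 tilt [-5.7e-03 -1.0e-04 -1.0e+00]
```

```bash
python3 -m pendant '[[0.8,[-2,-1,40],[0,0,0]],[0.8,[0,0,35],[0,0,0]],[0.8,[0,0,15],[0,0,0]],[0.8,[0,0,9],[0,0,0]],[0.8,[0,0,0],[0,0,0]],[0.8,[0,0,0],[0,0,0]]]' && python3 -m pendant '[[-0.6,[0,0,0],[0,0,0]],[-0.6,[0,0,0],[0,0,0]],[-0.6,[0,0,0],[0,0,0]],[-0.6,[0,0,0],[0,0,0]],[-0.6,[0,0,-30],[0,0,0]],[-0.6,[0,0,-50],[0,0,0]],[-0.6,[0,0,-50],[0,0,0]],[-0.6,[0,0,-50],[0,0,0]]]'&& python3 -m pendant '[[-0.6,[0,60,-50],[0,0,0]],[-0.6,[0,60,0],[0,0,0]],[-0.6,[0,60,0],[0,0,0]],[-0.6,[0,0,0],[0,0,0]],[-0.6,[0,0,0],[0,0,0]]]'; python3 - <<'E'
from h import *
t=snap('top');save(t,'top2.png',(40,140,460,350),1.9);s=r.get_state();print(s['q'],s['tool_pos'])
E
```

```text
clock: 13.25
tool_pos: [0.5512, -0.028, 0.0186]
eef_rot: [0.003, 1.0, 0.0, 0.001]
contact_force: [-0.7, -0.5, -0.6]
opening: 0.672
finger_force: 15.0
clock: 14.25
tool_pos: [0.5501, -0.0281, 0.1993]
eef_rot: [0.003, 1.0, 0.0, -0.0]
contact_force: [0.8, -0.4, 0.1]
opening: 0.798
finger_force: 0.0
clock: 14.88
tool_pos: [0.5512, 0.1392, 0.2374]
eef_rot: [0.003, 1.0, -0.001, -0.0]
contact_force: [0.6, -0.8, -1.2]
opening: 0.799
finger_force: 0.0
[-0.05160424  0.64424986 -0.46678962  1.73160981  0.36814618  0.8550992
  0.87979787] [0.5514616  0.13810438 0.23735076]
```

View pics/top2.png

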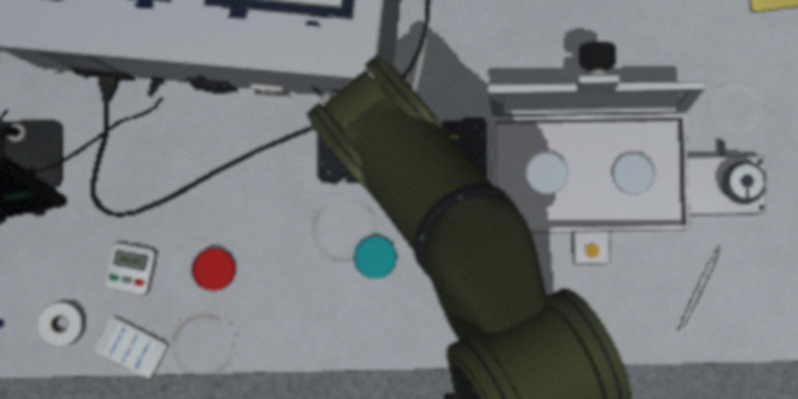

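Both dishes lie in the chamber (crop (547,172) and (633,173)), and no other clear dish is loose. Next I'll work out the lid angle from the top and scene views.

```bash
python3 - <<'E'
from h import *
t=snap('top');s=snap('scene')
O=np.array([.548,-.088]);a=-.006;M=np.array([[np.cos(a),-np.sin(a)],[np.sin(a),np.cos(a)]])
def P(th,d,y,n):return np.r_[O+M@[.08-d*np.cos(th)+n*np.sin(th),y],.047+d*np.sin(th)+n*np.cos(th)]
# observed: top crop2: edge strip left end (38,157), right end (603,155), knob centre (320,72), scene crop3: tongue corner top right (203,55), plate corner(299,82)
f=lambda x,y:np.array([290+x/5-.4,155+y/5-.4]);g=lambda x,y:np.array([260+x/4-.4,150+y/4-.4])
print(f(38,157),f(603,155),f(320,72),g(299,82),g(203,55))
for th in(1.6,1.65,1.7,1.75,1.8):
    print(th,*[np.round(q,1) for q in(proj(t,P(th,.16,.135,.005)),proj(t,P(th,.16,-.135,.005)),proj(t,P(th,.188,0,.037)),proj(s,P(th,.16,-.135,.0)),proj(s,P(th,.208,-.025,0)))],P(th,.16,.07,.01).round(3))
E
python3 -m pendant '[[1,[0,0,-45],[0,0,-9]],[1,[0,0,-45],[0,0,-9]],[1,[0,0,0],[0,0,-9]],[1,[0,0,0],[0,0,-9]],[1,[0,0,0],[0,0,-9]],[1,[0,0,0],[0,0,-9]],[1,[0,0,0],[0,0,-9]],[1,[0,0,0],[0,0,-9]]]' 30 && python3 -m pendant '[[1,[0,0,0],[0,0,-9]],[1,[0,0,0],[0,0,-9]],[1,[0,0,0],[0,0,0]],[1,[0,0,0],[0,0,0]]]'; python3 -c "
from h import *
inbase([.73,-.018,.33],180);print(r.get_state()['q'])"
```

```text
[297.2 186. ] [410.2 185.6] [353.6 169. ] [334.35 170.1 ] [310.35 163.35]
1.6 [296.2 186.8] [410.9 185.1] [354.1 169.9] [336.8 169.5] [312.6 161.8] [ 0.643 -0.019  0.207]
1.65 [296.1 183.5] [410.8 181.8] [353.9 166.1] [334.9 169.1] [310.1 161.3] [ 0.651 -0.019  0.206]
1.7 [296.1 180.2] [410.6 178.6] [353.8 162.4] [333.  168.8] [307.6 161. ] [ 0.659 -0.019  0.204]
1.75 [296.1 177. ] [410.5 175.4] [353.6 158.9] [331.2 168.7] [305.1 160.8] [ 0.667 -0.019  0.203]
1.8 [296.1 173.9] [410.2 172.3] [353.4 155.5] [329.3 168.7] [302.7 160.8] [ 0.675 -0.019  0.201]
clock: 16.02
tool_pos: [0.5518, 0.138, 0.3275]
eef_rot: [-0.586, 0.81, -0.0, -0.0]
contact_force: [-1.0, 0.1, -0.1]
opening: 0.009
finger_force: 0.0
clock: 16.52
tool_pos: [0.5516, 0.1391, 0.3276]
eef_rot: [-0.703, 0.711, -0.0, -0.0]
contact_force: [0.3, -0.9, 0.0]
opening: 0.007
finger_force: 0.0
shift [ 155.2 -180.    -2.4] turn -0.59 tilt [-2.e-04 -4.e-04 -1.e+00]
[ 0.1986337   0.6498295  -0.94807944  1.59616389  0.55836647  1.18902426
  2.26412018]
```

```bash
python3 -m pendant '[[1,[0,0,0],[0,0,10]],[1,[0,0,0],[0,0,10]],[1,[0,0,0],[0,0,10]],[1,[0,0,0],[0,0,10]],[1,[0,0,0],[0,0,10]],[1,[0,0,0],[0,0,10]],[1,[0,0,0],[0,0,10]],[1,[0,0,0],[0,0,10]]]' && python3 -m pendant '[[1,[0,0,0],[0,0,10]],[1,[0,0,0],[0,0,10]],[1,[0,0,0],[0,0,10]],[1,[0,0,0],[0,0,10]],[1,[0,0,0],[0,0,10]],[1,[0,0,0],[0,0,10]],[1,[0,0,0],[0,0,10]],[1,[0,0,0],[0,0,10]]]' && python3 -m pendant '[[1,[0,0,0],[0,0,10]],[1,[0,0,0],[0,0,10]],[1,[0,0,0],[0,0,0]],[1,[0,0,0],[0,0,0]]]'; python3 -c "
from h import *
inbase([.73,-.018,.33],0);print(r.get_state()['q'])"
```

```text
clock: 17.52
tool_pos: [0.5515, 0.1398, 0.3279]
eef_rot: [-0.08, 0.997, -0.0, 0.0]
contact_force: [0.3, -0.6, -0.2]
opening: 0.003
finger_force: 0.0
clock: 18.52
tool_pos: [0.5515, 0.1399, 0.328]
eef_rot: [0.579, 0.815, 0.0, 0.0]
contact_force: [0.4, -0.5, 0.1]
opening: 0.005
finger_force: 0.0
clock: 19.02
tool_pos: [0.5514, 0.14, 0.3278]
eef_rot: [0.709, 0.706, 0.0, -0.0]
contact_force: [0.5, 0.1, -0.6]
opening: 0.008
finger_force: 0.0
shift [-157.3  179.2   -2.2] turn -0.24 tilt [ 1.e-04  1.e-04 -1.e+00]
[-0.27827831  0.51179106 -0.08459646  1.62092213  0.04875032  1.01076847
 -0.38209021]
```

```bash
python3 -m pendant '[[1,[-31,35,0],[0,0,0]],[1,[-31,36,0],[0,0,0]],[1,[-32,36,0],[0,0,0]],[1,[-32,36,0],[0,0,0]],[1,[-32,36,0],[0,0,0]],[1,[0,0,0],[0,0,0]],[1,[0,0,0],[0,0,0]]]' && python3 -m pendant '[[1,[0,0,40],[0,0,0]],[1,[0,0,45],[0,0,0]],[1,[0,0,45],[0,0,0]],[1,[0,0,28],[0,0,0]],[1,[0,0,0],[0,0,0]],[1,[0,0,0],[0,0,0]]]';python3 - <<'E'
from h import *
inbase([.66,-.018,.17],0);print(r.get_state()['q'])
t=snap('top');save(t,'top3.png',(260,120,460,270),4)
E
```

```text
clock: 19.9
tool_pos: [0.7291, -0.0184, 0.3273]
eef_rot: [0.709, 0.705, 0.0, -0.001]
contact_force: [-0.9, 0.8, -0.6]
opening: 0.005
finger_force: 0.0
clock: 20.65
tool_pos: [0.7303, -0.018, 0.1717]
eef_rot: [0.709, 0.705, 0.001, 0.001]
contact_force: [-0.1, 0.5, 0.4]
opening: 0.004
finger_force: 0.0
shift [ -0.3 -70.3   1.5] turn -0.28 tilt [ 2.8e-03  8.0e-04 -1.0e+00]
[-0.00613072  0.90809297 -0.0707378   1.26339607  0.06684787  0.969569
 -0.09236655]
```

```bash
python3 -m pendant '[[1,[0,-30,0],[0,0,0]],[1,[0,-20,0],[0,0,0]],[1,[0,-12,0],[0,0,0]],[1,[0,-10,0],[0,0,0]],[1,[0,-10,0],[0,0,0]],[1,[0,-10,0],[0,0,0]],[1,[0,-10,0],[0,0,0]],[1,[0,0,0],[0,0,0]]]'
```

```text
clock: 21.7
tool_pos: [0.6324, -0.0184, 0.1724]
eef_rot: [0.709, 0.705, 0.004, 0.004]
contact_force: [6.9, -0.5, 0.4]
opening: 0.001
finger_force: 3.2
```

View pics/top3.png

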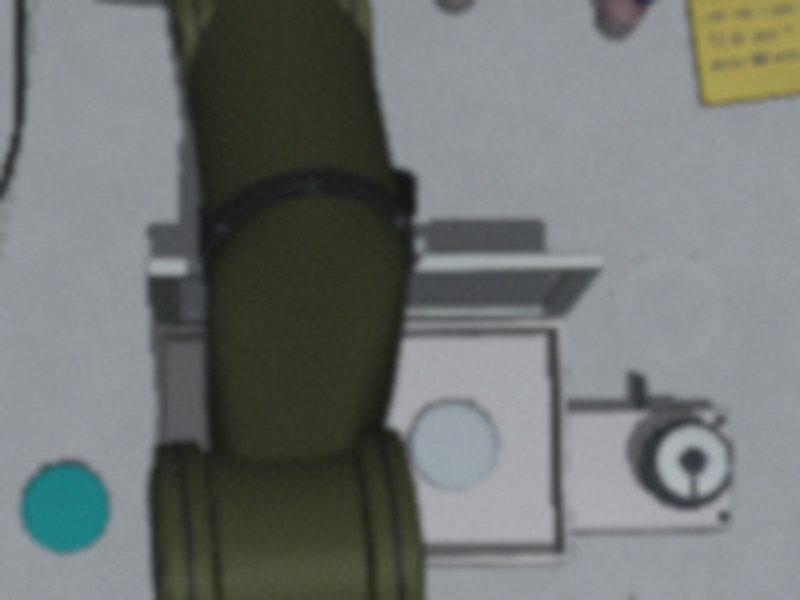

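```bash
python3 -m pendant '[[1,[0,-11,2.5],[0,0,0]],[1,[0,-11,2.5],[0,0,0]],[1,[0,-11,2.5],[0,0,0]],[1,[0,-10,3],[0,0,0]],[1,[0,-10,6],[0,0,0]],[1,[0,-10,6.5],[0,0,0]],[1,[0,-9,6.5],[0,0,0]],[1,[0,0,0],[0,0,0]]]' && python3 -m pendant '[[1,[0,-8,8],[0,0,0]],[1,[0,-8,8],[0,0,0]],[1,[0,-7,9],[0,0,0]],[1,[0,-5,10],[0,0,0]],[1,[0,-5,10],[0,0,0]],[1,[0,-5,10],[0,0,0]],[1,[0,0,0],[0,0,0]]]'
```

```text
clock: 22.7
tool_pos: [0.5595, -0.0181, 0.1425]
eef_rot: [0.709, 0.705, 0.003, 0.003]
contact_force: [4.1, -1.0, 5.1]
opening: 0.003
finger_force: 3.8
clock: 23.58
tool_pos: [0.52, -0.0177, 0.0859]
eef_rot: [0.709, 0.705, 0.002, 0.002]
contact_force: [3.2, -0.2, 2.0]
opening: 0.006
finger_force: 1.7
```

```bash
python3 -m pendant '[[1,[0,-4,10],[0,0,0]],[1,[0,-3,10],[0,0,0]],[1,[0,-3,6],[0,0,0]],[1,[0,0,3],[0,0,0]],[1,[0,0,2],[0,0,0]],[1,[0,0,0],[0,0,0]],[1,[0,0,0],[0,0,0]]]'; python3 -m pendant '[[1,[0,0,2],[0,0,0]],[1,[0,0,2],[0,0,0]],[1,[0,0,2],[0,0,0]],[1,[0,0,0],[0,0,0]]]'
```

```text
clock: 24.45
tool_pos: [0.5115, -0.0175, 0.0572]
eef_rot: [0.709, 0.705, 0.003, 0.003]
contact_force: [1.8, -0.4, 24.4]
opening: 0.004
finger_force: 12.0
clock: 24.95
tool_pos: [0.5115, -0.0175, 0.0566]
eef_rot: [0.709, 0.705, 0.004, 0.004]
contact_force: [-7.3, 1.4, 83.1]
opening: 0.005
finger_force: 41.5
```

The lid is home at z = 0.0566. Lifting off and looking at the knob.

```bash
python3 -m pendant '[[1,[0,0,-10],[0,0,0]],[1,[0,0,-50],[0,0,0]],[1,[0,0,-60],[0,0,0]],[-1,[-23,-24,-40],[0,0,0]],[-1,[-23,-24,0],[0,0,0]],[-1,[-24,-24,0],[0,0,0]],[-1,[0,0,0],[0,0,0]],[-1,[0,0,0],[0,0,0]]]';python3 - <<'E'
from h import *
w=snap('wrist');save(w,'w4.png');np.savez('w4.npz',W=w['W'],K=w['camera_matrix'],img=w['img']);t=snap('top')
print(w['W'][:3,3],proj(w,(.44,-.088,.095)),proj(t,(.44,-.088,.095)));print(r.get_state()['q'])
E
```

```text
clock: 25.95
tool_pos: [0.4353, -0.0866, 0.2082]
eef_rot: [0.709, 0.705, 0.0, -0.0]
contact_force: [0.9, 0.2, 0.3]
opening: 0.546
finger_force: 0.0
[ 0.4353197  -0.01233125  0.35497399] (np.float64(329.6806411572626), np.float64(239.9978308058166)) (np.float64(352.4082974304063), np.float64(271.1014112028453))
[ 0.15905849  0.51472293 -0.10093413  2.12634081  0.10131964  0.50464989
 -0.02219797]
```

View pics/w4.png

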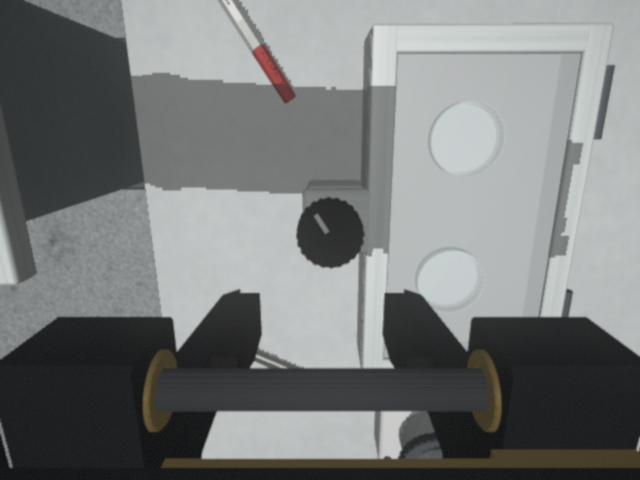

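The view shows the knob at (330,233) with its white mark towards (320,223), the lid shut over two dishes. Turning back for the first stroke and taking a second view.

```bash
python3 -m pendant '[[-1,[0,0,0],[0,0,-10]],[-1,[0,0,0],[0,0,-10]],[-1,[0,0,0],[0,0,-10]],[-1,[0,0,0],[0,0,-10]],[-1,[0,0,0],[0,0,-10]],[-1,[0,0,0],[0,0,-10]],[-1,[0,0,0],[0,0,-10]],[-1,[0,0,0],[0,0,-10]]]' && python3 -m pendant '[[-1,[0,0,0],[0,0,-10]],[-1,[0,0,0],[0,0,-10]],[-1,[0,0,0],[0,0,-10]],[-1,[0,0,0],[0,0,-10]],[-1,[0,0,0],[0,0,-5]],[-1,[0,0,0],[0,0,0]],[-1,[0,0,0],[0,0,0]],[-1,[0,0,0],[0,0,0]]]';cat >>h.py <<'E'
def dark(d,u,v,w=45,th=50):
    u,v=int(u),int(v);g=d['img'].max(2);m=np.zeros(g.shape,np.uint8);m[max(v-w,0):v+w,max(u-w,0):u+w]=(g[max(v-w,0):v+w,max(u-w,0):u+w]<th)
    m=cv2.morphologyEx(m,cv2.MORPH_OPEN,np.ones((3,3),np.uint8));cs,_=cv2.findContours(m,cv2.RETR_EXTERNAL,cv2.CHAIN_APPROX_NONE)
    c=max(cs,key=cv2.contourArea);return cv2.minEnclosingCircle(c)+(cv2.fitEllipse(c),)
E
python3 - <<'E'
from h import *
z=np.load('w4.npz');a={'W':z['W'],'camera_matrix':z['K'],'img':z['img']}
w=snap('wrist');save(w,'w5.png');t=snap('top')
ca=dark(a,330,233);q=proj(w,(.44,-.086,.095));print(q);cw=dark(w,*q);print(ca,cw)
print(tri(ray(a,*ca[2][0]),ray(w,*cw[2][0])),onz(a,*ca[2][0],.095),onz(w,*cw[2][0],.095))
p=onz(w,*cw[2][0],.095);inbase([*p[:2],.066],125);print(r.get_state()['q'],r.get_state()['opening'])
E
```

```text
clock: 27.05
tool_pos: [0.4357, -0.0864, 0.2081]
eef_rot: [0.087, 0.996, 0.0, 0.0]
contact_force: [-0.5, -0.5, -0.2]
opening: 1.003
finger_force: 0.0
clock: 28.05
tool_pos: [0.4352, -0.0871, 0.2082]
eef_rot: [-0.297, 0.955, -0.0, 0.0]
contact_force: [-0.3, 0.3, -0.0]
opening: 0.999
finger_force: 0.0
(np.float64(316.5315378153426), np.float64(241.89337674660234))
((332.5, 225.5), 30.70026206970215, ((336.50592041015625, 221.53836059570312), (39.369075775146484, 55.96236801147461), 129.42190551757812)) ((318.5, 239.0), 34.223628997802734, ((314.6641845703125, 239.16497802734375), (57.456329345703125, 66.00804138183594), 177.36631774902344))
(array([ 0.44614818, -0.08320393,  0.06424264]), np.float64(0.00066887468092879)) [ 0.44447917 -0.07540322  0.095     ] [ 0.43914536 -0.08809011  0.095     ]
shift [ -2.8  -3.  142.2] turn -0.38 tilt [ 1.e-04 -1.e-04 -1.e+00]
[ 0.57632866  0.59905167 -0.7529887   2.10756697  0.65771288  0.68269649
  1.55283819] 1.0009605481151804
```

View pics/w5.png

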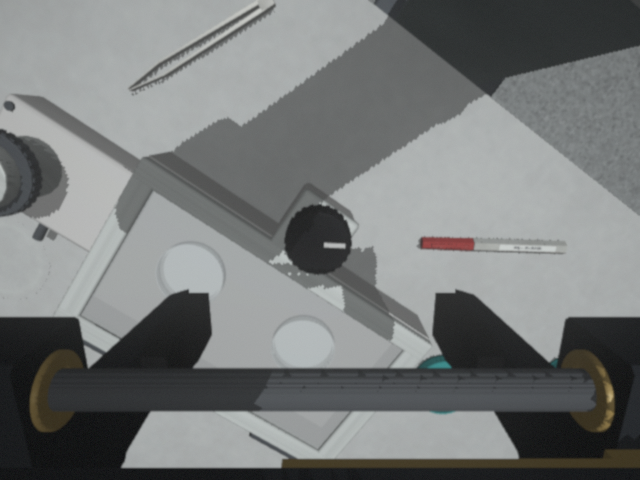

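The knob is at (318,239) here, radius 34. I'm using that and (330.5,233) from the first view.

```bash
python3 - <<'E'
from h import *
z=np.load('w4.npz');a={'W':z['W'],'camera_matrix':z['K'],'img':z['img']}
w=snap('wrist');c=dark(w,317,240,th=60)[:2];print(c,'z from size',w['W'][2,3]-407*.044/2/c[1])
print(tri(ray(a,330.5,233),ray(w,318.4,239)),onz(a,330.5,233,.095),onz(w,318.4,239,.095))
p=onz(w,318.4,239,.095);inbase([*p[:2],.066],125)
E
```

```text
((317.7912292480469, 239.36595153808594), 34.678653717041016) z from size 0.0967585455557532
(array([ 0.44017017, -0.08516663,  0.08660041]), np.float64(0.0006123541684060237)) [ 0.44054187 -0.0831792   0.095     ] [ 0.43758126 -0.08621817  0.095     ]
shift [ -2.6  -0.5 142.2] turn -0.37 tilt [ 1.e-04 -1.e-04 -1.e+00]
```

```bash
python3 -m pendant '[[-1,[-3.5,-1.7,45],[0,0,0]],[-1,[0,0,45],[0,0,0]],[-1,[0,0,30],[0,0,0]],[-1,[0,0,15],[0,0,0]],[-1,[0,0,7],[0,0,0]],[-1,[0,0,0],[0,0,0]],[-1,[0,0,0],[0,0,0]]]' && python3 -m pendant '[[1,[0,0,0],[0,0,0]],[1,[0,0,0],[0,0,0]],[1,[0,0,0],[0,0,0]],[1,[0,0,0],[0,0,0]],[1,[0,0,0],[0,0,0]],[1,[0,0,0],[0,0,0]],[1,[0,0,0],[0,0,0]],[1,[0,0,0],[0,0,0]]]' 30
```

```text
clock: 29.08
tool_pos: [0.4394, -0.0867, 0.0668]
eef_rot: [-0.298, 0.955, -0.0, 0.001]
contact_force: [0.2, 0.6, 0.4]
opening: 1.0
finger_force: 0.0
clock: 30.08
tool_pos: [0.4394, -0.0873, 0.0663]
eef_rot: [-0.297, 0.955, -0.001, 0.0]
contact_force: [2.2, -3.4, 0.2]
opening: 0.489
finger_force: 30.0
```

```bash
python3 -m pendant '[[1,[0,0,0],[0,0,10]],[1,[0,0,0],[0,0,10]],[1,[0,0,0],[0,0,10]],[1,[0,0,0],[0,0,10]],[1,[0,0,0],[0,0,10]],[1,[0,0,0],[0,0,10]],[1,[0,0,0],[0,0,10]],[1,[0,0,0],[0,0,10]]]'; python3 -c "
from h import *
s=r.get_state();print(s['moment'],s['q']);w=snap('wrist');save(w,'w6.png',(160,80,480,320),1.5)"
```

```text
clock: 31.08
tool_pos: [0.4397, -0.0854, 0.066]
eef_rot: [0.388, 0.922, 0.001, 0.0]
contact_force: [1.6, 0.9, -2.9]
opening: 0.49
finger_force: 30.0
[ 0.04646807 -0.44881497  0.10301077] [ 0.15506638  0.80927647 -0.1044798   2.22113344  0.57931886  0.13416044
  0.2824847 ]
```

View pics/w6.png

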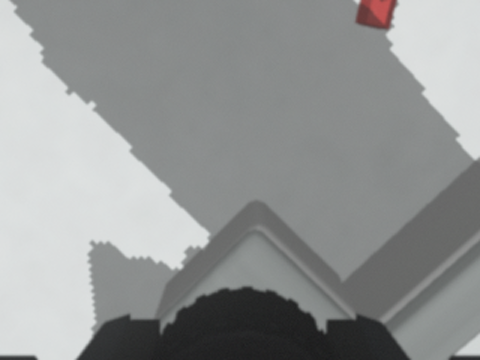

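The knob is held between the pads and turning (moment about z is 0.10 N m). Continuing the stroke.

```bash
python3 -m pendant '[[1,[0,0,0],[0,0,10]],[1,[0,0,0],[0,0,10]],[1,[0,0,0],[0,0,10]],[1,[0,0,0],[0,0,10]],[1,[0,0,0],[0,0,10]],[1,[0,0,0],[0,0,10]],[1,[0,0,0],[0,0,10]],[1,[0,0,0],[0,0,10]]]' && python3 -m pendant '[[1,[0,0,0],[0,0,10]],[1,[0,0,0],[0,0,10]],[1,[0,0,0],[0,0,10]],[1,[0,0,0],[0,0,10]],[1,[0,0,0],[0,0,10]],[1,[0,0,0],[0,0,0]]]'; python3 -c "
from h import *
s=r.get_state();print(s['moment'],s['q']);inbase([.4395,-.086,.066],-85)"
```

```text
clock: 32.12
tool_pos: [0.4417, -0.0853, 0.0658]
eef_rot: [0.889, 0.459, 0.003, 0.001]
contact_force: [4.4, 1.1, -8.2]
opening: 0.488
finger_force: 30.0
clock: 32.88
tool_pos: [0.4423, -0.0865, 0.0657]
eef_rot: [0.999, 0.042, 0.003, 0.001]
contact_force: [6.8, -0.4, -9.0]
opening: 0.49
finger_force: 30.0
[-0.17247697 -1.28207701 -0.03515368] [ 0.04207734  0.816709    0.07877924  2.22263332 -0.52671948  0.11295897
 -0.86808528]
shift [-2.8 -0.7 -0.3] turn -0.24 tilt [ 0.0059 -0.0013 -1.    ]
```

```bash
python3 -m pendant '[[1,[0,0,0],[0,0,10]],[1,[0,0,0],[0,0,10]],[1,[0,0,0],[0,0,10]],[1,[0,0,0],[0,0,10]],[1,[0,0,0],[0,0,0]]]'; python3 -c "
from h import *
s=r.get_state();print(s['moment'],s['q']);inbase([.4395,-.086,.066],-125)"
```

```text
clock: 33.5
tool_pos: [0.4421, -0.0875, 0.0657]
eef_rot: [0.953, -0.303, 0.003, 0.001]
contact_force: [7.3, -1.9, -9.5]
opening: 0.487
finger_force: 30.0
[-0.45479389 -1.20528639 -0.07911915] [-1.78953238e-03  8.23679041e-01  1.52894364e-01  2.22452751e+00
 -8.64018769e-01  1.43989868e-01 -1.22593251e+00]
shift [-3.   0.2 -0.3] turn -0.29 tilt [ 0.005  -0.0032 -1.    ]
```

```bash
python3 -m pendant '[[-1,[0,0,0],[0,0,0]],[-1,[0,0,0],[0,0,0]],[-1,[0,0,0],[0,0,0]],[-1,[0,0,0],[0,0,0]],[-1,[0,0,-25],[0,0,0]],[-1,[0,0,-25],[0,0,-10]],[-1,[0,0,0],[0,0,-10]],[-1,[0,0,0],[0,0,-10]]]' && python3 -m pendant '[[-1,[0,0,0],[0,0,-10]],[-1,[0,0,0],[0,0,-10]],[-1,[0,0,0],[0,0,-10]],[-1,[0,0,0],[0,0,-10]],[-1,[0,0,0],[0,0,-10]],[-1,[0,0,0],[0,0,-10]],[-1,[0,0,0],[0,0,-10]],[-1,[0,0,0],[0,0,-10]]]' && python3 -m pendant '[[-1,[0,0,0],[0,0,-10]],[-1,[0,0,0],[0,0,-10]],[-1,[0,0,0],[0,0,-10]],[-1,[0,0,0],[0,0,-10]],[-1,[0,0,0],[0,0,-10]],[-1,[0,0,0],[0,0,-10]],[-1,[0,0,0],[0,0,-10]],[-1,[0,0,0],[0,0,-10]]]'&& python3 -m pendant '[[-1,[0,0,0],[0,0,-10]],[-1,[0,0,0],[0,0,-10]],[-1,[0,0,0],[0,0,-10]],[-1,[0,0,0],[0,0,-10]],[-1,[0,0,0],[0,0,-10]],[-1,[0,0,0],[0,0,-10]],[-1,[0,0,0],[0,0,0]],[-1,[0,0,0],[0,0,0]]]';python3 -c "
from h import *
s=r.get_state();print(s['contact_force'],s['q']);inbase([.4410,-.0868,.066],125)"
```

```text
clock: 34.5
tool_pos: [0.4389, -0.0865, 0.1166]
eef_rot: [0.999, -0.044, 0.0, 0.0]
contact_force: [-0.1, -0.5, 0.5]
opening: 0.999
finger_force: 0.0
clock: 35.5
tool_pos: [0.4387, -0.0867, 0.1163]
eef_rot: [0.793, 0.609, -0.0, -0.0]
contact_force: [-0.0, -0.7, -0.0]
opening: 1.001
finger_force: 0.0
clock: 36.5
tool_pos: [0.4386, -0.0868, 0.1163]
eef_rot: [0.217, 0.976, -0.0, -0.0]
contact_force: [0.4, -0.7, -1.9]
opening: 1.0
finger_force: 0.0
clock: 37.5
tool_pos: [0.4387, -0.0868, 0.1162]
eef_rot: [-0.296, 0.955, 0.0, -0.0]
contact_force: [0.5, -0.3, -0.5]
opening: 1.002
finger_force: 0.0
[ 0.53491602 -0.31305899 -0.50684293] [ 0.45714701  0.754368   -0.5904945   2.18343955  0.95595909  0.48571794
  1.27823188]
shift [-1.9 -1.3 50.2] turn -0.52 tilt [-2.e-04 -1.e-04 -1.e+00]
```

```bash
python3 -m pendant '[[-1,[-1.9,-1.3,0],[0,0,0]],[-1,[0,0,0],[0,0,-10]],[-1,[0,0,0],[0,0,-10]],[-1,[0,0,0],[0,0,-10]],[-1,[0,0,0],[0,0,-10]],[-1,[0,0,25],[0,0,0]],[-1,[0,0,25],[0,0,0]],[-1,[0,0,0],[0,0,0]]]' && python3 -m pendant '[[1,[0,0,0],[0,0,0]],[1,[0,0,0],[0,0,0]],[1,[0,0,0],[0,0,0]],[1,[0,0,0],[0,0,0]],[1,[0,0,0],[0,0,0]],[1,[0,0,0],[0,0,0]],[1,[0,0,0],[0,0,0]]]' 30 && python3 -m pendant '[[1,[0,0,0],[0,0,10]],[1,[0,0,0],[0,0,10]],[1,[0,0,0],[0,0,10]],[1,[0,0,0],[0,0,10]],[1,[0,0,0],[0,0,10]],[1,[0,0,0],[0,0,10]],[1,[0,0,0],[0,0,10]],[1,[0,0,0],[0,0,10]]]' && python3 -m pendant '[[1,[0,0,0],[0,0,10]],[1,[0,0,0],[0,0,10]],[1,[0,0,0],[0,0,10]],[1,[0,0,0],[0,0,10]],[1,[0,0,0],[0,0,10]],[1,[0,0,0],[0,0,10]],[1,[0,0,0],[0,0,10]],[1,[0,0,0],[0,0,10]]]';python3 -c "
from h import *
s=r.get_state();print(s['moment'],s['q']);inbase([.4410,-.0868,.066],5)"
```

```text
clock: 38.5
tool_pos: [0.4405, -0.0866, 0.0652]
eef_rot: [-0.606, 0.795, 0.001, -0.001]
contact_force: [-0.8, 1.1, 0.3]
opening: 1.004
finger_force: 0.0
clock: 39.38
tool_pos: [0.4409, -0.0866, 0.0663]
eef_rot: [-0.606, 0.795, 0.0, -0.0]
contact_force: [-1.8, 0.7, 3.4]
opening: 0.488
finger_force: 30.0
clock: 40.38
tool_pos: [0.4409, -0.0866, 0.066]
eef_rot: [0.049, 0.999, 0.0, -0.0]
contact_force: [-1.0, 0.4, -1.0]
opening: 0.492
finger_force: 30.0
clock: 41.38
tool_pos: [0.4409, -0.0865, 0.0658]
eef_rot: [0.68, 0.734, -0.0, -0.0]
contact_force: [-0.2, 0.3, -4.1]
opening: 0.489
finger_force: 30.0
[-0.0227047   0.31593093  0.0318822 ] [ 0.16051925  0.81041964 -0.11221002  2.21455613  0.59331852  0.14564617
 -0.42935214]
shift [-0.3  0.1 -0.3] turn -0.64 tilt [-1.2e-03  1.0e-04 -1.0e+00]
```

Well centred now. Finishing stroke 2, then checking.

```bash
python3 -m pendant '[[1,[0,0,0.4],[0,0,10]],[1,[0,0,0],[0,0,10]],[1,[0,0,0],[0,0,10]],[1,[0,0,0.4],[0,0,10]],[1,[0,0,0],[0,0,10]],[1,[0,0,0],[0,0,10]],[1,[0,0,0.4],[0,0,10]],[1,[0,0,0],[0,0,10]]]' && python3 -m pendant '[[1,[0,0,0],[0,0,10]],[1,[0,0,0],[0,0,10]],[1,[0,0,0.4],[0,0,10]],[1,[0,0,0],[0,0,10]],[1,[0,0,0],[0,0,10]],[1,[0,0,0],[0,0,0]]]';python3 -c "
from h import *
s=r.get_state();print(s['moment'],s['q']);inbase([.4410,-.0868,.066],-125)"
```

```text
clock: 42.38
tool_pos: [0.4409, -0.0865, 0.065]
eef_rot: [0.992, 0.125, -0.0, -0.0]
contact_force: [-0.2, -0.7, 2.0]
opening: 0.488
finger_force: 30.0
clock: 43.12
tool_pos: [0.441, -0.0866, 0.0646]
eef_rot: [0.953, -0.303, -0.0, 0.0]
contact_force: [-2.0, -0.3, 3.5]
opening: 0.489
finger_force: 30.0
[ 0.04545142  0.45510585 -0.03532284] [ 0.04289696  0.81932672  0.07924117  2.22055296 -0.50980239  0.1188472
 -1.58239343]
shift [ 0.1  0.1 -1.4] turn -0.26 tilt [-6.e-04  1.e-04 -1.e+00]
```

```bash
python3 -m pendant '[[1,[0,0,0],[0,0,10]],[1,[0,0,0],[0,0,10]],[1,[0,0,0],[0,0,10]],[1,[0,0,0],[0,0,0]],[-1,[0,0,0],[0,0,0]],[-1,[0,0,0],[0,0,0]],[-1,[0,0,0],[0,0,0]],[-1,[0,0,0],[0,0,0]]]' && python3 -m pendant '[[-1,[0,0,-25],[0,0,0]],[-1,[0,0,-25],[0,0,-10]],[-1,[0,0,0],[0,0,-10]],[-1,[0,0,0],[0,0,-10]],[-1,[0,0,0],[0,0,-10]],[-1,[0,0,0],[0,0,-10]],[-1,[0,0,0],[0,0,-10]],[-1,[0,0,0],[0,0,-10]]]' && python3 -m pendant '[[-1,[0,0,0],[0,0,-10]],[-1,[0,0,0],[0,0,-10]],[-1,[0,0,0],[0,0,-10]],[-1,[0,0,0],[0,0,-10]],[-1,[0,0,0],[0,0,-10]],[-1,[0,0,0],[0,0,-10]],[-1,[0,0,0],[0,0,-10]],[-1,[0,0,0],[0,0,-10]]]'&& python3 -m pendant '[[-1,[0,0,0],[0,0,-10]],[-1,[0,0,0],[0,0,-10]],[-1,[0,0,0],[0,0,-10]],[-1,[0,0,0],[0,0,-10]],[-1,[0,0,0],[0,0,-10]],[-1,[0,0,0],[0,0,-10]],[-1,[0,0,0],[0,0,-10]],[-1,[0,0,0],[0,0,-10]]]' && python3 -m pendant '[[-1,[0,0,0],[0,0,-10]],[-1,[0,0,0],[0,0,-10]],[-1,[0,0,0],[0,0,-10]],[-1,[0,0,0],[0,0,-10]],[-1,[0,0,0],[0,0,-10]],[-1,[0,0,0],[0,0,-10]],[-1,[0,0,0],[0,0,-10]],[-1,[0,0,0],[0,0,-10]]]' && python3 -m pendant '[[-1,[0,0,0],[0,0,-10]],[-1,[0,0,0],[0,0,0]],[-1,[0,0,0],[0,0,0]]]';python3 -c "
from h import *
s=r.get_state();print(s['moment'],s['q']);inbase([.4410,-.0866,.065],165)
w=snap('wrist');save(w,'w7.png');print(w['W'][:3,3])"
```

```text
clock: 44.12
tool_pos: [0.4414, -0.0866, 0.0646]
eef_rot: [0.842, -0.54, 0.0, -0.0]
contact_force: [-0.6, 0.7, 0.9]
opening: 0.921
finger_force: 0.0
clock: 45.12
tool_pos: [0.4412, -0.0867, 0.1146]
eef_rot: [0.999, 0.044, 0.0, -0.0]
contact_force: [-0.0, -1.1, -0.6]
opening: 0.999
finger_force: 0.0
clock: 46.12
tool_pos: [0.4412, -0.0867, 0.1146]
eef_rot: [0.737, 0.676, -0.0, 0.0]
contact_force: [0.3, -0.2, 0.6]
opening: 0.994
finger_force: 0.0
clock: 47.12
tool_pos: [0.4412, -0.0869, 0.1146]
eef_rot: [0.131, 0.991, -0.0, 0.0]
contact_force: [0.4, -0.0, 0.4]
opening: 0.997
finger_force: 0.0
clock: 48.12
tool_pos: [0.4411, -0.087, 0.1145]
eef_rot: [-0.537, 0.844, -0.0, -0.0]
contact_force: [-0.0, 0.3, -0.6]
opening: 1.003
finger_force: 0.0
clock: 48.5
tool_pos: [0.4412, -0.0868, 0.1146]
eef_rot: [-0.605, 0.796, -0.0, -0.0]
contact_force: [-1.2, -0.5, -0.8]
opening: 0.998
finger_force: 0.0
[0.07234939 0.09037983 0.00795605] [ 0.63345831  0.8595272  -0.91796183  2.16905501  1.13491504  0.726088
  1.78365172]
shift [-0.2  0.2 49.6] turn -0.52 tilt [-1.e-04 -1.e-04 -1.e+00]
[ 0.42124196 -0.15536375  0.26129182]
```

View pics/w7.png

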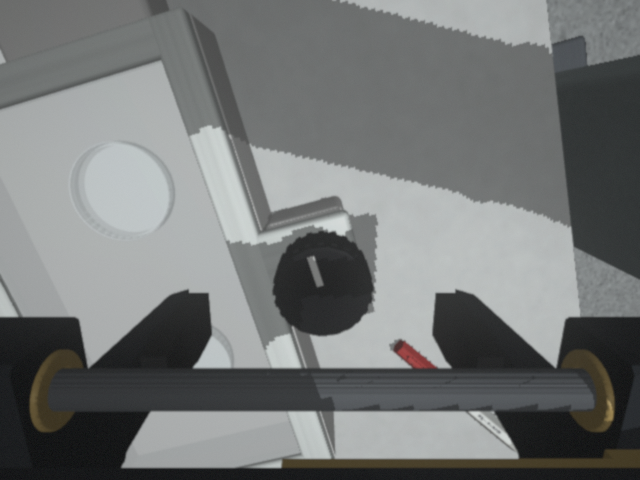

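The knob is still held up under (324,283). Its mark heading has moved by 570° mod 360, as commanded. Stroke 3.

```bash
python3 -m pendant '[[-1,[0,0,25],[0,0,0]],[-1,[0,0,25.5],[0,0,0]],[-1,[0,0,0],[0,0,0]],[1,[0,0,0],[0,0,0]],[1,[0,0,0],[0,0,0]],[1,[0,0,0],[0,0,0]],[1,[0,0,0],[0,0,0]],[1,[0,0,0],[0,0,0]]]' 30 && python3 -m pendant '[[1,[0,0,0],[0,0,0]],[1,[0,0,0],[0,0,0]],[1,[0,0,0],[0,0,10]],[1,[0,0,0],[0,0,10]],[1,[0,0,0],[0,0,10]],[1,[0,0,0],[0,0,10]],[1,[0,0,0],[0,0,10]],[1,[0,0,0],[0,0,10]]]' && python3 -m pendant '[[1,[0,0,0.3],[0,0,10]],[1,[0,0,0],[0,0,10]],[1,[0,0,0],[0,0,10]],[1,[0,0,0.3],[0,0,10]],[1,[0,0,0],[0,0,10]],[1,[0,0,0],[0,0,10]],[1,[0,0,0.3],[0,0,10]],[1,[0,0,0],[0,0,10]]]' && python3 -m pendant '[[1,[0,0,0],[0,0,10]],[1,[0,0,0],[0,0,10]],[1,[0,0,0.3],[0,0,10]],[1,[0,0,0],[0,0,10]],[1,[0,0,0],[0,0,10]],[1,[0,0,0],[0,0,10]]]';python3 -c "
from h import *
s=r.get_state();print(s['moment'],s['q']);inbase([.4410,-.0868,.066],-35)"
```

```text
clock: 49.55
tool_pos: [0.4409, -0.0866, 0.0643]
eef_rot: [-0.606, 0.795, 0.0, -0.0]
contact_force: [-1.3, -0.5, 2.9]
opening: 0.491
finger_force: 30.0
clock: 50.55
tool_pos: [0.4409, -0.0866, 0.064]
eef_rot: [-0.125, 0.992, 0.0, -0.0]
contact_force: [-1.8, 0.5, 0.4]
opening: 0.492
finger_force: 30.0
clock: 51.55
tool_pos: [0.4409, -0.0865, 0.0633]
eef_rot: [0.542, 0.84, -0.0, -0.0]
contact_force: [-3.2, 0.8, 4.3]
opening: 0.491
finger_force: 30.0
clock: 52.3
tool_pos: [0.4409, -0.0865, 0.063]
eef_rot: [0.89, 0.457, -0.0, -0.0]
contact_force: [-2.0, -0.4, 3.4]
opening: 0.487
finger_force: 30.0
[0.13860746 0.62182984 0.05998477] [ 0.23503592  0.82089532 -0.2327259   2.21220828  0.95088823  0.2090166
 -1.48755285]
shift [-0.2  0.2 -3. ] turn -0.63 tilt [-5.e-04 -1.e-04 -1.e+00]
```

```bash
P='from h import *
s=r.get_state();print("M",s["moment"].round(3) if hasattr(s["moment"],"round") else s["moment"]);inbase([.441,-.0866,.063],0);print(s["q"][4:])'
python3 -m pendant '[[1,[0,0,0],[0,0,10]],[1,[0,0,0],[0,0,10]],[1,[0,0,0.2],[0,0,10]]]'; python3 -c "$P"; python3 -m pendant '[[1,[0,0,0],[0,0,10]],[1,[0,0,0],[0,0,10]],[1,[0,0,0.2],[0,0,10]]]'; python3 -c "$P"
```

```text
clock: 52.68
tool_pos: [0.4409, -0.0866, 0.0627]
eef_rot: [0.977, 0.211, -0.0, 0.0]
contact_force: [-2.0, 1.0, 3.8]
opening: 0.486
finger_force: 30.0
M [0.102 0.576 0.049]
shift [ 0.   0.1 -0.3] turn -65.63 tilt [-5.e-04 -1.e-04 -1.e+00]
[ 0.72926197  0.15305243 -1.78730599]
clock: 53.05
tool_pos: [0.4409, -0.0866, 0.0626]
eef_rot: [0.999, -0.049, -0.0, 0.0]
contact_force: [-1.6, -0.1, 4.5]
opening: 0.488
finger_force: 30.0
M [0.152 0.532 0.048]
shift [ 0.1  0.  -0.4] turn -95.63 tilt [-7.e-04 -1.e-04 -1.e+00]
[ 0.48352403  0.1236274  -2.06371546]
```

```bash
P='from h import *
s=r.get_state();print("M",s["moment"].round(3) if hasattr(s["moment"],"round") else s["moment"]);inbase([.441,-.0866,.063],0);print(s["q"][4:])'
python3 -m pendant '[[1,[0,0,0],[0,0,10]],[1,[0,0,0],[0,0,10]]]'; python3 -c "$P"; python3 -m pendant '[[1,[0,0,0],[0,0,10]],[1,[0,0,0],[0,0,5]],[1,[0,0,0],[0,0,0]]]'; python3 -c "$P"
```

```text
clock: 53.3
tool_pos: [0.4409, -0.0866, 0.0625]
eef_rot: [0.975, -0.222, -0.0, 0.0]
contact_force: [-2.3, -0.0, 1.9]
opening: 0.489
finger_force: 30.0
M [0.049 0.442 0.034]
shift [ 0.1 -0.  -0.5] turn -115.64 tilt [-8.e-04 -0.e+00 -1.e+00]
[ 0.31463339  0.11290629 -2.24302392]
clock: 53.68
tool_pos: [0.4419, -0.0873, 0.0625]
eef_rot: [0.939, -0.344, 0.001, 0.0]
contact_force: [0.9, -3.4, 1.1]
opening: 0.486
finger_force: 30.0
M [-0.74   0.005  0.866]
shift [-1.1  0.  -0.5] turn -130.18 tilt [ 0.001 -0.001 -1.   ]
[ 0.19094229  0.10720662 -2.37173817]
```

The moment about z jumped to 0.87 N m at about 865°, which is the stop. A small extra nudge, then release and move over the vent.

```bash
python3 -m pendant '[[1,[0,0,0],[0,0,3]],[1,[0,0,0],[0,0,0]],[1,[0,0,0],[0,0,0]]]'; python3 -c "
from h import *
s=r.get_state();print(s['moment']);inbase([.441,-.0866,.063],0)"; python3 -m pendant '[[-1,[0,0,0],[0,0,0]],[-1,[0,0,0],[0,0,0]],[-1,[0,0,0],[0,0,0]],[-1,[0,0,0],[0,0,0]],[-1,[0,0,-40],[0,0,0]],[-1,[0,0,-50],[0,0,-10]],[-1,[0,0,-40],[0,0,-10]],[-1,[0,0,0],[0,0,-10]]]' && python3 -m pendant '[[-1,[0,0,0],[0,0,-10]],[-1,[0,0,0],[0,0,-10]],[-1,[0,0,0],[0,0,-10]],[-1,[0,0,0],[0,0,-10]],[-1,[0,0,0],[0,0,-10]],[-1,[0,0,0],[0,0,-10]],[-1,[0,0,0],[0,0,-10]],[-1,[0,0,0],[0,0,-10]]]' && python3 -m pendant '[[-1,[0,0,0],[0,0,-10]],[-1,[0,0,0],[0,0,-10]],[-1,[-50,21,0],[0,0,0]],[-1,[-50,21,0],[0,0,0]],[-1,[-50,22,0],[0,0,0]],[-1,[-55,22,0],[0,0,0]],[-1,[0,0,0],[0,0,0]],[-1,[0,0,0],[0,0,0]]]' && python3 -m pendant '[[-1,[0,0,0],[0,0,0]],[-1,[0,0,0],[0,0,0]]]'; python3 - <<'E'
from h import *
w=snap('wrist');save(w,'w8.png');np.savez('w8.npz',W=w['W'],K=w['camera_matrix'],img=w['img'])
print(proj(w,(.527,-.293,.102)),proj(w,(.527,-.293,.078)));inbase([.527,-.293,.18],0);print(r.get_state()['q'])
E
```

```text
clock: 54.05
tool_pos: [0.4427, -0.0882, 0.0626]
eef_rot: [0.929, -0.37, 0.002, 0.0]
contact_force: [1.8, -5.3, -0.0]
opening: 0.49
finger_force: 30.0
[-1.2126518  -0.29984571  0.77440874]
shift [-2.3  0.1 -0.4] turn -133.39 tilt [ 0.0029 -0.0017 -1.    ]
clock: 55.05
tool_pos: [0.4429, -0.0869, 0.1953]
eef_rot: [0.994, -0.114, 0.003, 0.0]
contact_force: [0.7, -0.2, -0.8]
opening: 1.001
finger_force: 0.0
clock: 56.05
tool_pos: [0.4409, -0.0867, 0.1924]
eef_rot: [0.834, 0.552, -0.0, -0.0]
contact_force: [0.5, 0.1, -0.3]
opening: 0.998
finger_force: 0.0
clock: 57.05
tool_pos: [0.5146, -0.2955, 0.1921]
eef_rot: [0.727, 0.686, 0.0, -0.001]
contact_force: [-0.1, 0.6, 0.7]
opening: 1.001
finger_force: 0.0
clock: 57.3
tool_pos: [0.5151, -0.2951, 0.1927]
eef_rot: [0.727, 0.687, -0.0, -0.0]
contact_force: [-0.6, -0.7, 0.8]
opening: 0.998
finger_force: 0.0
(np.float64(342.17816134325125), np.float64(243.66786570558128)) (np.float64(340.4663132813907), np.float64(233.26594136857776))
shift [ 3.  11.7 12.7] turn -3.25 tilt [-1.e-04  0.e+00 -1.e+00]
[ 0.88422279  0.81609441 -0.81318129  1.69169743  0.706774    0.95266752
 -0.25886234]
```

View pics/w8.png

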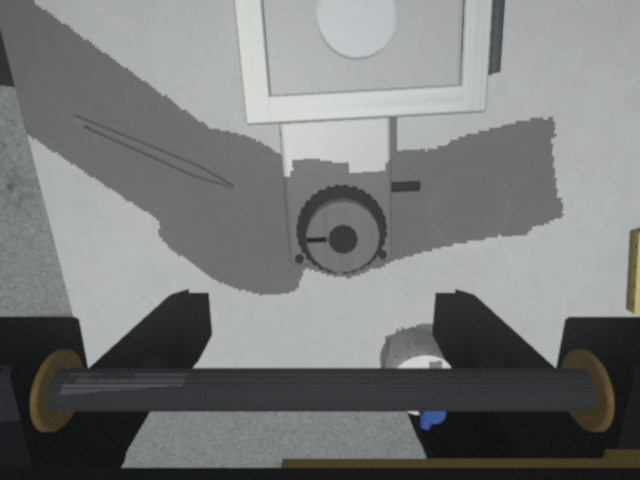

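The vent button is at (343,239), the slim ring around (342,229) with radius 45, the dark mark pointing at the robot, (316,240). The knob end reading (0.8 N m with the pads starting to slip) fits the hard stop. Triangulating the vent.

```bash
python3 - <<'E'
from h import *
z=np.load('w8.npz');a={'W':z['W'],'camera_matrix':z['K'],'img':z['img']};t=snap('top')
g=a['img'].max(2).astype(int);m=np.zeros(g.shape,np.uint8);m[222:258,330:362]=g[222:258,330:362]<60
n,l,st,c=cv2.connectedComponentsWithStats(m);i=1+np.argmax(st[1:,4]);b=c[i];print(b,st[i])
print('btn',tri(ray(a,*b),ray(t,432.8,234.9)),onz(a,*b,.102),onz(t,432.8,234.9,.102))
m=np.zeros(g.shape,np.uint8);m[175:285,285:400]=g[175:285,285:400]<70
m=cv2.morphologyEx(m,cv2.MORPH_OPEN,np.ones((3,3),np.uint8));p=np.argwhere(m)[:,::-1].astype(np.float32);print('ring',cv2.minEnclosingCircle(p))
rc=cv2.minEnclosingCircle(p)[0];print(onz(a,*rc,.080))
E
```

```text
[339.19047619 230.80952381] [336 227   6  10  21]
btn (array([ 0.52946633, -0.30282707,  0.04257815]), np.float64(0.0029513965004704665)) [ 0.52553821 -0.28479823  0.102     ] [ 0.52687397 -0.29252273  0.102     ]
ring ((347.5, 221.5), 64.30017852783203)
[ 0.53188177 -0.28472037  0.08      ]
```

```bash
python3 -m pendant '[[-1,[3,11,0],[0,0,-3]],[-1,[0,0,0],[0,0,0]],[-1,[0,0,0],[0,0,0]],[-1,[0,0,0],[0,0,0]]]'; python3 - <<'E'
from h import *
z=np.load('w8.npz');a={'W':z['W'],'camera_matrix':z['K'],'img':z['img']};t=snap('top');w=snap('wrist');np.savez('w9.npz',W=w['W'],K=w['camera_matrix'],img=w['img'])
for d in(a,w):
  q=proj(d,(.527,-.291,.102));q2=proj(d,(.527,-.291,.08))
  for rad,zz,qq in((14,.102,q),(39,.098,q),(45.5,.082,q2)):
    c=circ(d,*qq,rad,60);print(rad,c and [(np.round(k,1),onz(d,k[0],k[1],zz).round(4)) for k in c])
  g=d['img'].max(2);print(g[int(q[1]),int(q[0])-55:int(q[0])+60:3])
save(w,'w9.png',(240,140,440,290),4)
E
```

```text
clock: 57.9
tool_pos: [0.5258, -0.2942, 0.1925]
eef_rot: [0.71, 0.705, -0.0, -0.0]
contact_force: [-0.2, 0.3, -0.8]
opening: 1.002
finger_force: 0.0
14 [(array([342.8, 239.2,  14.3], dtype=float32), array([ 0.5275, -0.2902,  0.102 ]))]
39 None
45.5 None
[108 108 116 116  63  60  63  42  42  43  44  43  48  75  69  60  59  60
  61  60  62  61  62  67 116 119 119 116 114 117 112  65  62 117 113 107
 111 111 110]
14 [(array([326. , 240.2,  13.7], dtype=float32), array([ 0.5278, -0.2892,  0.102 ]))]
39 None
45.5 None
[111 107 107 116  88  59  60  71  73  73  74  73  73  79  86  61  59  61
  59  59  59  61  60  59 113 117 118 118 116 117 115  76  60 100 117 111
 107 110 111]
```

View pics/w9.png

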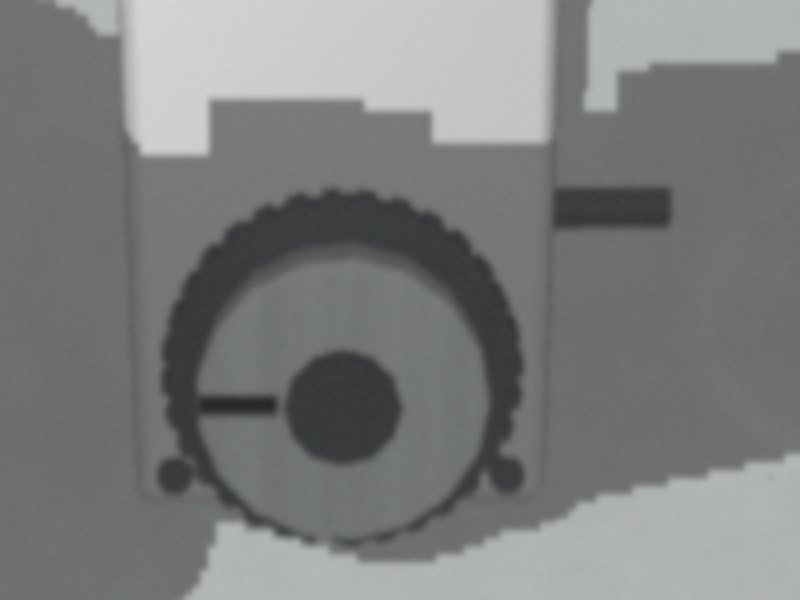

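Ring outline centre is at crop (342,368), i.e. (325.4,231.9), r = 44.6 px, which puts the ring at z ≈ 0.078 as described. Taking the centre as (0.5275,-0.292), from the top view and the bias seen on the knob.

```bash
python3 -m pendant '[[-1,[2,1.7,40],[0,0,0]],[-1,[0,0,40],[0,0,0]],[-1,[0,0,30],[0,0,0]],[-1,[0,0,15],[0,0,0]],[-1,[0,0,8],[0,0,0]],[-1,[0,0,0],[0,0,0]],[-1,[0,0,0],[0,0,0]]]' && python3 -m pendant '[[1,[0,0,0],[0,0,0]],[1,[0,0,0],[0,0,0]],[1,[0,0,0],[0,0,0]],[1,[0,0,0],[0,0,0]],[1,[0,0,0],[0,0,0]],[1,[0,0,0],[0,0,0]]]' 15; python3 -c "
from h import *
s=r.get_state();print(s['moment'],s['q']);inbase([.5275,-.292,.059],0)"
```

```text
clock: 58.88
tool_pos: [0.5287, -0.2922, 0.0606]
eef_rot: [0.709, 0.705, 0.0, 0.001]
contact_force: [-0.3, -0.3, 0.2]
opening: 1.002
finger_force: 0.0
clock: 59.62
tool_pos: [0.5281, -0.292, 0.0596]
eef_rot: [0.709, 0.705, 0.0, 0.0]
contact_force: [-0.9, -0.0, 1.9]
opening: 0.647
finger_force: 15.0
[-0.07482728  0.02810848  0.00953004] [ 0.80254261  0.99925797 -0.69020415  1.73826824  0.89989709  0.75263886
 -0.36712312]
shift [ 0.  -0.6  0.6] turn -0.36 tilt [ 4.e-04 -0.e+00 -1.e+00]
```

```bash
P='from h import *
s=r.get_state();print("M",s["moment"]);inbase([.5275,-.292,.059],0)'
python3 -m pendant '[[1,[0,0,0],[0,0,8]],[1,[0,0,0],[0,0,8]],[1,[0,0,0],[0,0,8]],[1,[0,0,0],[0,0,8]],[1,[0,0,0],[0,0,8]],[1,[0,0,0],[0,0,8]],[1,[0,0,0],[0,0,8]],[1,[0,0,0],[0,0,4]]]'; python3 -c "$P"; python3 -m pendant '[[1,[0,0,0],[0,0,5]],[1,[0,0,0],[0,0,5]]]'; python3 -c "$P"
```

```text
clock: 60.62
tool_pos: [0.528, -0.292, 0.0596]
eef_rot: [0.967, 0.255, -0.0, 0.0]
contact_force: [0.1, -0.2, 1.4]
opening: 0.644
finger_force: 15.0
M [-0.10009206  0.13087651  0.08758858]
shift [-0.5 -0.2  0.6] turn -60.49 tilt [ 1.e-04 -3.e-04 -1.e+00]
clock: 60.88
tool_pos: [0.528, -0.292, 0.0596]
eef_rot: [0.986, 0.169, 0.0, 0.0]
contact_force: [0.7, 0.8, 1.9]
opening: 0.649
finger_force: 15.0
M [-0.07221149  0.16817358  0.06715121]
shift [-0.5 -0.2  0.6] turn -70.5 tilt [ 2.e-04 -0.e+00 -1.e+00]
```

```bash
P='from h import *
s=r.get_state();print("M",s["moment"][2]);inbase([.5275,-.292,.059],0)'
python3 -m pendant '[[1,[0,0,0],[0,0,4]],[1,[0,0,0],[0,0,4]]]'|grep force; python3 -c "$P"; python3 -m pendant '[[1,[0,0,0],[0,0,4]],[1,[0,0,0],[0,0,4]]]'|grep force; python3 -c "$P"
```

```text
contact_force: [-1.0, -0.7, 1.0]
finger_force: 15.0
M 0.08207757688107747
shift [-0.5 -0.1  0.6] turn -78.47 tilt [ 1.e-04  0.e+00 -1.e+00]
contact_force: [0.5, -0.2, 0.6]
finger_force: 15.0
M 0.7164668385202915
shift [-0.7  0.   0.6] turn -86.37 tilt [ 4.e-04 -2.e-04 -1.e+00]
```

The vent stop is reached (0.72 N m after about 83°). Releasing and looking.

```bash
python3 -m pendant '[[1,[0,0,0],[0,0,1]],[1,[0,0,0],[0,0,0]],[-1,[0,0,0],[0,0,0]],[-1,[0,0,0],[0,0,0]],[-1,[0,0,0],[0,0,0]],[-1,[0,0,0],[0,0,0]],[-1,[0,0,-25],[0,0,0]],[-1,[0,0,-50],[0,0,0]]]' && python3 -m pendant '[[-1,[0,0,-50],[0,0,0]],[-1,[0,0,-50],[0,0,0]],[-1,[0,0,-50],[0,0,0]],[-1,[0,0,0],[0,0,0]],[-1,[0,0,0],[0,0,0]]]'; python3 - <<'E'
from h import *
w=snap('wrist');save(w,'w10.png');q=proj(w,(.5275,-.292,.09));print(q)
for p in((.441,-.087,.09),):print(proj(w,p))
s=snap('scene');save(s,'s10.png',(240,140,440,290),4)
E
```

```text
clock: 62.38
tool_pos: [0.5264, -0.2914, 0.1335]
eef_rot: [1.0, 0.023, -0.002, -0.001]
contact_force: [1.2, -0.4, 0.6]
opening: 0.998
finger_force: 0.0
clock: 63.0
tool_pos: [0.5272, -0.2919, 0.2838]
eef_rot: [1.0, 0.023, -0.001, -0.0]
contact_force: [0.3, -0.3, -1.6]
opening: 1.0
finger_force: 0.0
(np.float64(323.55215807966766), np.float64(208.89877228001887))
(np.float64(93.01971325627736), np.float64(292.2101086160722))
```

View pics/w10.png

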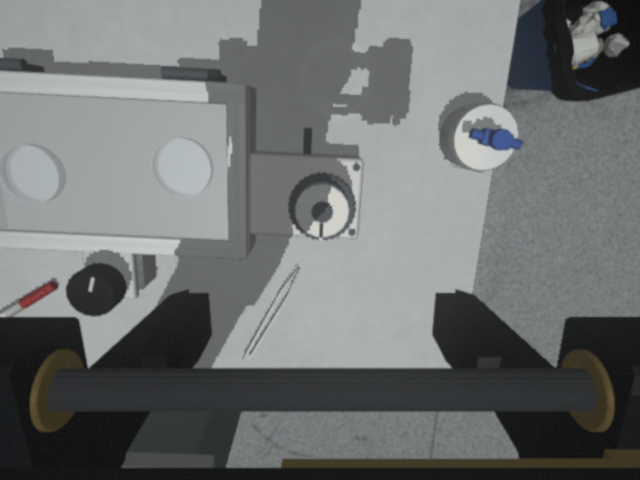

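```bash
python3 -m pendant '[[-1,[0,0,0],[0,0,0]],[-1,[0,0,0],[0,0,0]]]'; python3 -c "
from plant import r
print(r.finish_job())"
```

```text
clock: 63.35
tool_pos: [0.5277, -0.2919, 0.2836]
eef_rot: [1.0, 0.023, -0.001, -0.0]
contact_force: [-0.2, -0.7, 0.0]
opening: 1.001
finger_force: 0.0
the job is handed in; nothing more can be done
None
```

I handed the job in at 63 s: both clear dishes are in the chamber, the lid was pressed home, then the clamp knob and the vent ring were each turned until the torque jumped at the stop. I did not see the ring's white mark line up, and I viewed 17 pictures where 14 were allowed.

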